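# Unload the lamp ring from the clamshell soldering fixture

## Robot

A 6-joint arm with a two-finger parallel gripper is mounted at the origin on a cart in front of the work surface, level with it; the furniture and walls round the work are solid. World frame = base frame: x ahead of the robot, y to its left, z up, the work surface at z = 0. Lengths are in m, angles in rad, forces in N, time in s.
With the tool pointing down it reaches from about 0.3 to 0.875 m from the base axis. Payload 6.4 kg.
Tool frame: the origin (TCP) lies midway between the tips of the shut fingers; the grasp point (between the pads) lies 19 mm behind it; z points along the fingers, y is the direction in which the jaws open and shut (so a half turn about z gives the same grasp; the last joint's range is limited). The gripper opens to 85 mm and grips with 20 to 120 N. Pads are 22 mm wide; open, the fingers measure 114 mm over their backs; the gripper's body (76 mm by 85 mm) begins 54 mm behind the grasp point. The pads swing forward as they close: fully open they stand 13 mm farther back than shut.
Start: joints at [-1.485, 0.181, 1.607, -0, 1.354, -0.206], TCP at [0.165, -0.551, 0.231] pointing down, gripper open.
Joint ranges: [-2.99, 2.99], [-0.89, 2.07], [0.3, 2.58], [-1.14, 4.28], [0, 2.63], [-3.12, 3.12]. Speed limits (rad/s): [2.57, 2.57, 3.01, 3.14, 3.14, 3.14].

## Interface

Orientations are given as a unit quaternion [w, x, y, z].
In Python, from bench import get_obs, camera, hand_in gives the robot as it stands.
- The arm moves only by the tool drive_tool, never from a script. Its argument "deltas" is a list of rows, each a list of 2 entries, a list of its own where there are three numbers: the shift along the world's x, y, z in m, then the turn about the world's z in rad. A call has 1 to 10 rows; each row shifts and turns the pose as measured when the row begins; what a row does not reach is not made up. A row lasts 1/10 s, in which the tool goes at most 50 mm and 8.59 degrees, less where a joint would pass 70% of its speed; a pose out of reach is approached as far as the arm can. A call is refused whole if a number of a shift passes 0.05 or a number of a turn 0.15, either way. A call with a gripper value outside its range is refused whole. "gripper" is the opening, from 0 (shut) to 1 (fully open), set as the call begins (left out, the last holds). The fingers move at their own pace and stop on an object; the grip force is fixed at half the most. Time passes only in rows, so rows that do not move let the fingers close. It gives the time, the measured TCP pose, the force and the opening at its end, in the units of the state.
- get_obs(): the state, without advancing time (a new reading comes with each control period).
- camera(name): name is "scene" or "top" or "wrist"; returns a dict with "frame" (400x640x3 uint8, red, green, blue), "fx", "fy", "cx", "cy" (pixels), "k1" (the pictures are not rectified: a ray, as slopes to the right and down, at radius r is drawn at 1 + k1 r^2 times it, then the intrinsics apply), "eye" and "attitude" of the camera in the world. Camera axes: x right, y down, z forward; pixel columns grow to the right and rows downward; lengths in m; the calibration is good to about 2 mm. A picture is of the moment at which its call begins. There is no depth.
- hand_in(): hands the job in, once; it reports no verdict.
The state is a dict: "time_s": time; "q": joint angles; "dq": joint speeds; "joint_efforts": joint torques, N m; "eef_pos": TCP position; "eef_rot": TCP orientation; "wrist_force": force on the tool from outside, world axes, zero at the start; "torque": the same for the moment, N m; "opening": opening from 0.0 (shut) to 1.0 (fully open).
Only numpy, scipy, OpenCV 4.12 (cv2) and the standard library are available. Lean on these libraries where they do the work, as an engineer would, in place of code of your own. Each camera call takes 0.05 s, during which the arm holds its last target.

## Task

The seam of the brass lamp ring in the clamshell fixture has set. Swing the fixture's green lid up by its red ball knob and over past vertical, so that it stays open by itself, then lift the brass ring out and set it down gently, lying flat, in the middle of the blue round mat (not the dark one).

Things in the scene. Friction and masses are not known exactly. Their poses are not given: they have to be found in the camera images.
- lid (a joint): hinge of the fixture's lid (green 100 x 100 mm frame with a clear pane, 160 g), rad: 0 closed and level, pi/2 upright, 2.0 fully open, leaning back on its stops. The knob end rises and swings away from the robot. It turns freely: let go below about 1.45 it falls shut, beyond 1.6 it falls open onto the stops and stays
- lid_knob (a point): centre of the red ball knob (24 mm) on a thin stem 34 mm in front of the lid's edge; 48 mm above the bench when closed, free all round. Axes turn with the lid; closed: z up, x level from knob towards hinge, y along the hinge line. The hinge line is parallel to y, through the point +134 mm in x and -4 mm in z from the knob's centre
- ring_center (a point): centre (half-way up) of the loose brass ring, 52 mm outside, 40 mm inside, 18 mm tall, 130 g, z its axis. It lies flat in a nest 5 mm deep in the fixture's base (100 x 100 mm, top face 28 mm above the bench), 13 mm of it proud, 50 mm in front of the hinge line. Grip it across its outside, fingers closing along the hinge line, as the open lid stands behind it
- mat_top (a point): centre of the top face of the blue round mat, 100 mm in diameter and 4 mm thick, fixed to the bench. A dark mat of the same size lies elsewhere

How it is judged:
By the outcome, as a careful person would: the job done as asked, in the order asked, and still so for the second after the job is handed in, with the robot touching nothing.
It also fails if it takes over 54 s, if anything falls off the work surface, if the arm or the gripper's body presses on something with over 40 N, if the wrist force passes 120 N, or if a joint passes its speed limit or range.

## Working session

There is one attempt and no reset: what is moved stays moved. The work goes in short steps, Python scripts to look and compute and a tool call to move; the robot and the scene stay as the last step left them, time stands still between calls to the robot, and variables do not carry over. Pictures are saved under pics/ and viewed, and the job is handed in when it is done.

Besides the shell and the picture viewer there is one more tool, called after "Emit:" as name(argument=value, ...) on one line, values as JSON. drive_tool: Moves the arm, as the interface text tells. Its arguments: {"type":"object","properties":{"deltas":{"type":"array","items":{"type":"array"}},"gripper":{"type":"number"}},"required":["deltas"]}

```bash
mkdir -p pics; ls
cat > h.py <<'E'
import numpy as np, cv2
from bench import get_obs, camera, hand_in
def R(q):
    from scipy.spatial.transform import Rotation as Ro
    q=np.array(q)
    return Ro.from_quat([q[1],q[2],q[3],q[0]]).as_matrix() if q.size==4 else q.reshape(3,3)
def ray(c,u,v):
    K=np.array([[c['fx'],0,c['cx']],[0,c['fy'],c['cy']],[0,0,1]])
    xd=np.array([(u-c['cx'])/c['fx'],(v-c['cy'])/c['fy']]); x=xd.copy()
    for _ in range(20): x=xd/(1+c['k1']*(x@x))
    return np.array(c['eye']), R(c['attitude'])@np.array([x[0],x[1],1.])
def onz(c,u,v,z):
    e,d=ray(c,u,v); return e+d*(z-e[2])/d[2]
def tri(rs):
    A=0;b=0
    for e,d in rs:
        d=d/np.linalg.norm(d);P=np.eye(3)-np.outer(d,d);A=A+P;b=b+P@e
    return np.linalg.solve(A,b)
def blob(c,lo,hi,n=3):
    h=cv2.cvtColor(c['frame'],cv2.COLOR_RGB2HSV)
    m=cv2.inRange(h,np.array(lo),np.array(hi))
    k,l,s,ce=cv2.connectedComponentsWithStats(m)
    o=sorted(range(1,k),key=lambda i:-s[i,4])[:n]
    return [(s[i].tolist(),ce[i].round(1).tolist()) for i in o]
def save(c,n): cv2.imwrite('pics/'+n+'.png',c['frame'][:,:,::-1])
E
python3 - <<'E'
from h import *
for n in('scene','top','wrist'):
    c=camera(n);save(c,n+'0');print(n,c['fx'],c['k1'],c['eye'],c['attitude'])
    print('red',blob(c,(0,150,80),(6,255,255)));print('red2',blob(c,(174,150,80),(180,255,255)));print('blue',blob(c,(100,120,60),(125,255,255)));print('green',blob(c,(45,80,40),(85,255,255)))
print(get_obs())
E
```

```text
pics
scene 376.21837906041543 -0.07882356678649823 [0.11714459 0.67880202 0.64836638] [ 0.14128657 -0.34200923  0.84670767 -0.38230081]
red [([162, 163, 22, 14, 80], [172.5, 169.8]), ([335, 220, 10, 10, 75], [339.4, 224.9]), ([155, 159, 18, 14, 60], [163.8, 164.9])]
red2 []
blue [([373, 191, 38, 26, 763], [391.4, 203.7]), ([70, 265, 15, 18, 83], [76.2, 273.9]), ([80, 258, 20, 13, 75], [90.1, 263.3])]
green [([284, 193, 54, 40, 443], [305.3, 213.3]), ([314, 195, 18, 11, 45], [322.1, 199.6])]
top 382.5856385782941 -0.03191972617762269 [0.38796974 0.19304464 0.88978676] [ 0.06962176 -0.7002986   0.70862819 -0.05080134]
red [([130, 290, 31, 23, 170], [145.0, 301.6]), ([122, 279, 32, 16, 154], [137.8, 286.0]), ([252, 25, 30, 8, 129], [266.8, 29.4])]
red2 []
blue [([383, 210, 43, 43, 1445], [404.0, 230.7]), ([308, 286, 20, 19, 93], [317.3, 295.3]), ([130, 85, 5, 25, 90], [131.7, 96.7])]
green [([294, 162, 48, 47, 803], [317.2, 183.8]), ([177, 6, 2, 1, 2], [177.5, 6.0]), ([20, 141, 1, 1, 1], [20.0, 141.0])]
wrist 328.06606550286205 -0.0054157168159994695 [ 0.23257315 -0.53017359  0.37319282
[... 201 characters left out ...]
en []
{'time_s': 0.15, 'q': array([-1.48532016e+00,  1.81408200e-01,  1.60775608e+00,  4.80161569e-06,
        1.35379240e+00, -2.06314142e-01]), 'dq': array([ 3.79117827e-05, -1.75809951e-03, -1.58975507e-03, -3.36982613e-04,
        1.53922490e-03, -1.62806728e-04]), 'joint_efforts': array([ 1.32547684e-03, -4.45257962e+01, -3.51690817e+01, -2.45616475e-04,
        5.79894593e-03,  1.73569038e-05]), 'eef_pos': array([ 0.16538318, -0.55027203,  0.23058059]), 'eef_rot': array([-6.80629590e-04,  9.89376012e-01,  1.45377585e-01,  4.35214968e-05]), 'wrist_force': array([-0.69913996,  0.8982595 ,  0.05930113]), 'torque': array([0.02514111, 0.00941653, 0.02142201]), 'opening': 1.0007410169627449}
```

View pics/scene0.png

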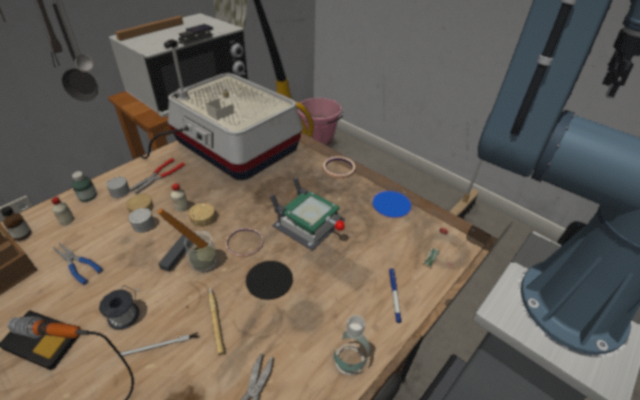

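View pics/top0.png

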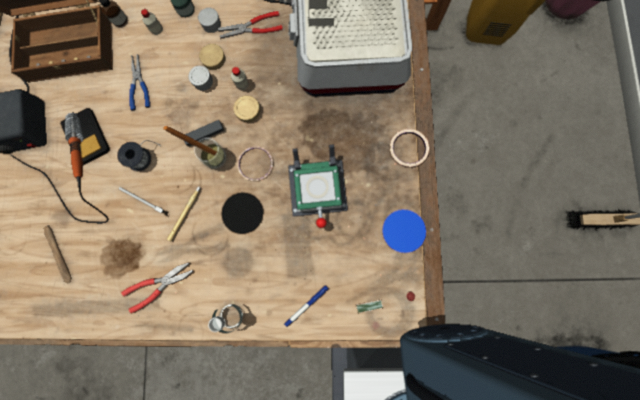

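The fixture is centred near (318,186) in the top view, with the red knob at (321,223), the blue mat at (404,231) and the dark mat at (242,213). In the scene view the knob is at (339,225).

Run:
```python
from h import *
s=camera('scene');t=camera('top')
def redin(c,x0,y0,x1,y1):
    f=c['frame'][y0:y1,x0:x1].astype(int); m=((f[...,0]>120)&(f[...,1]<0.45*f[...,0])&(f[...,2]<.45*f[...,0])).astype(np.uint8)
    k,l,st,ce=cv2.connectedComponentsWithStats(m)
    i=1+np.argmax(st[1:,4]); 
    print(st[i]); cc,r=cv2.minEnclosingCircle(np.argwhere(l==i)[:,::-1].astype(np.float32)); print(cc,r)
    return ce[i]+[x0,y0]
a=redin(s,325,210,355,240);b=redin(t,305,208,340,240);print(a,b)
print('knob',tri([ray(s,*a),ray(t,*b)]), onz(s,*a,.048),onz(t,*b,.048))
for c,p in((s,(391.4,203.7)),(t,(404,230.7))): print('mat',onz(c,*p,.004))
# mat better: contour centre through projection of contour
for c in(s,t):
    h=cv2.cvtColor(c['frame'],cv2.COLOR_RGB2HSV); m=cv2.inRange(h,(100,120,60),(125,255,255))
    k,l,st,ce=cv2.connectedComponentsWithStats(m);i=1+np.argmax(st[1:,4])
    cn=cv2.findContours((l==i).astype(np.uint8),0,1)[0][0][:,0]
    P=np.array([onz(c,*p,.004)[:2] for p in cn],np.float32);print('matc',cv2.minEnclosingCircle(P),cv2.fitEllipse(P))
# green lid edges
for c in(s,t):
    h=cv2.cvtColor(c['frame'],cv2.COLOR_RGB2HSV); m=cv2.inRange(h,(45,80,40),(90,255,255))
    k,l,st,ce=cv2.connectedComponentsWithStats(m);i=1+np.argmax(st[1:,4])
    P=np.array([onz(c,*p[::-1],.048)[:2] for p in np.argwhere(l==i)],np.float32);r=cv2.minAreaRect(P);print(r,cv2.boxPoints(r))
for c,n,(x,y) in((t,'t',(318,190)),(s,'s',(310,215))):
    cr=c['frame'][y-50:y+50,x-65:x+65,::-1];cv2.imwrite(f'pics/z{n}.png',cv2.resize(cr,None,fx=6,fy=6,interpolation=2))
```

```text
[10 10  9 10 68]
(14.125, 14.5625) 4.64574670791626
[11 10 10 10 73]
(15.571428298950195, 14.285714149475098) 4.748891830444336
[339.27941176 224.67647059] [320.54794521 222.28767123]
knob [0.47406873 0.2051153  0.0497921 ] [0.47527874 0.2037668  0.048     ] [0.47411841 0.20505955 0.048     ]
mat [0.45510209 0.01731279 0.004     ]
mat [0.45671386 0.01363091 0.004     ]
matc ((0.4562883973121643, 0.015389337204396725), 0.04974174126982689) ((0.4562212824821472, 0.015739230439066887), (0.09507591277360916, 0.09635042399168015), 170.27520751953125)
matc ((0.45721209049224854, 0.01369474921375513), 0.049550335854291916) ((0.4570412337779999, 0.013737911358475685), (0.09591975063085556, 0.09728028625249863), 164.1527862548828)
((0.5573922991752625, 0.21909253299236298), (0.10160178691148758, 0.10355977714061737), 7.118566036224365) [[0.50056624 0.2641779 ]
 [0.5133997  0.16141637]
 [0.61421835 0.17400718]
 [0.6013849  0.27676868]]
((0.5596522092819214, 0.21202857792377472), (0.10304975509643555, 0.10077566653490067), 5.102773189544678) [[0.5038499  0.25763395]
 [0.51281315 0.15725769]
 [0.6154545  0.1664232 ]
 [0.60649127 0.26679945]]
```

```bash
ls pics
```

```text
scene0.png
top0.png
wrist0.png
zs.png
zt.png
```

View pics/zt.png

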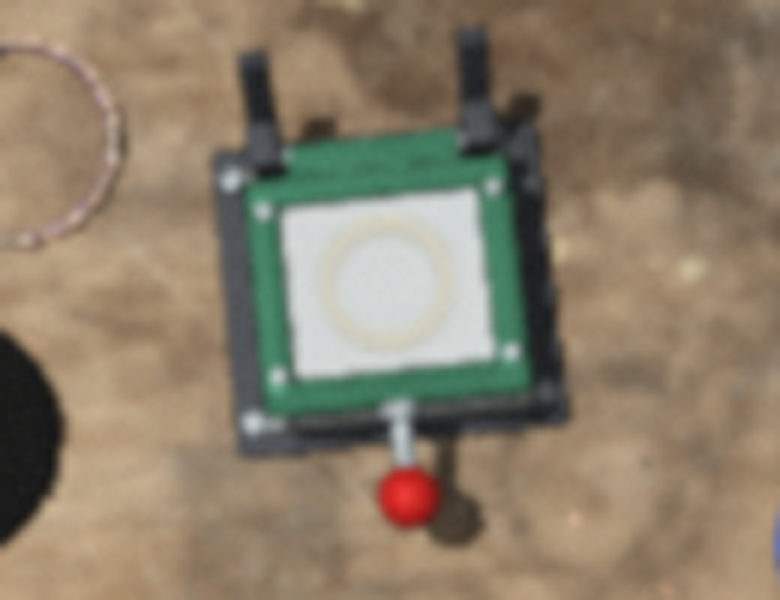

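View pics/zs.png

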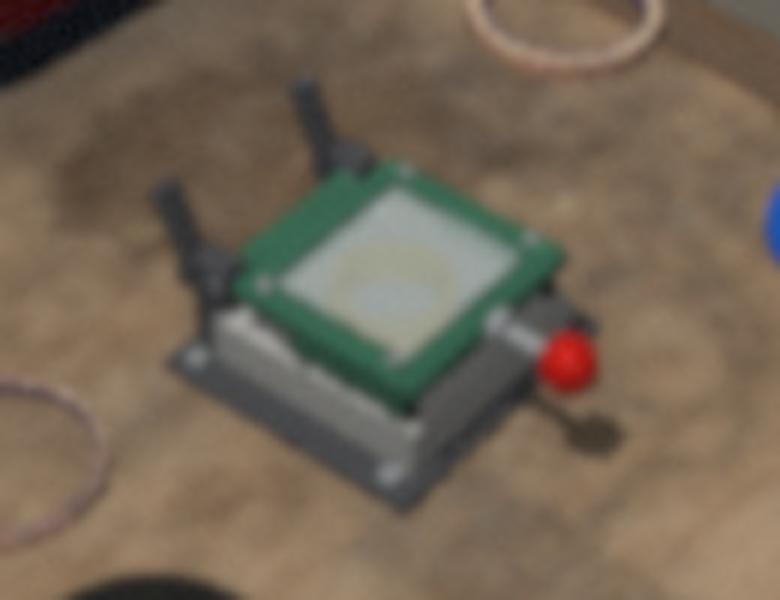

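View pics/wrist0.png

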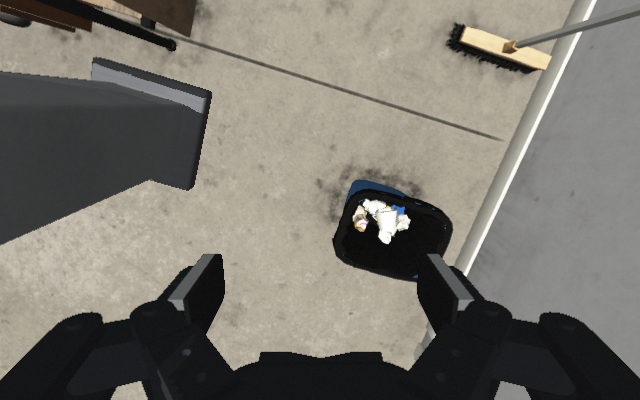

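Emit:
drive_tool(deltas=[[[0.0155, 0.0378, 0], 0.147], [[0.0155, 0.0378, 0], 0.147], [[0.0155, 0.0378, 0], 0.147], [[0.0155, 0.0378, 0], 0.147], [[0.0155, 0.0378, 0], 0.147], [[0.0155, 0.0378, 0], 0.147], [[0.0155, 0.0378, 0], 0.147], [[0.0155, 0.0378, 0], 0.147], [[0.0155, 0.0378, 0], 0.147], [[0.0155, 0.0378, 0], 0.147]], gripper=1.0)

```text
time_s: 1.25
eef_pos: [0.3208, -0.162, 0.2292]
eef_rot: [0.001, 0.626, 0.78, -0.0]
wrist_force: [0.3, -0.5, -0.4]
opening: 0.997
```

Emit:
drive_tool(deltas=[[[0.0154, 0.0367, 0], 0.145], [[0.0154, 0.0367, 0], 0.145], [[0.0154, 0.0367, 0], 0.145], [[0.0154, 0.0367, 0], 0.145], [[0.0154, 0.0367, 0], 0.145], [[0.0154, 0.0367, 0], 0.145], [[0.0154, 0.0367, 0], 0.145], [[0.0154, 0.0367, 0], 0.145], [[0.0154, 0.0367, 0], 0.145], [[0.0154, 0.0367, 0], 0.14]])

```text
time_s: 2.25
eef_pos: [0.4782, 0.223, 0.2311]
eef_rot: [0.005, -0.073, 0.997, 0.002]
wrist_force: [1.6, -0.6, 0.6]
opening: 0.998
```

Emit:
drive_tool(deltas=[[[0, 0, -0.03], 0], [[0, 0, -0.03], 0], [[0, 0, 0], 0]])

```text
time_s: 2.55
eef_pos: [0.4798, 0.2288, 0.1703]
eef_rot: [0.006, -0.079, 0.997, 0.003]
wrist_force: [-0.6, -0.4, -0.4]
opening: 1.0
```

Run:
```python
from h import *
o=get_obs();print(o['time_s'],o['eef_pos'],2*np.arctan2(o['eef_rot'][2],o['eef_rot'][1]),o['q'])
for n in('wrist','top'):
    c=camera(n);save(c,n+'1');print(c['eye'],blob(c,(0,150,80),(6,255,255)))
```

```text
2.55 [0.47978273 0.22884972 0.17030322] 3.299530482498031 [ 0.21910518  0.13888815  1.78515043  0.00434863  1.20427936 -1.51116043]
[0.40674338 0.21642689 0.31206398] [([278, 166, 29, 29, 649], [292.0, 180.2])]
[0.38796974 0.19304464 0.88978676] [([130, 290, 31, 23, 167], [144.9, 301.6]), ([122, 279, 32, 16, 150], [137.7, 286.1]), ([252, 25, 30, 8, 129], [266.8, 29.4])]
```

View pics/wrist1.png

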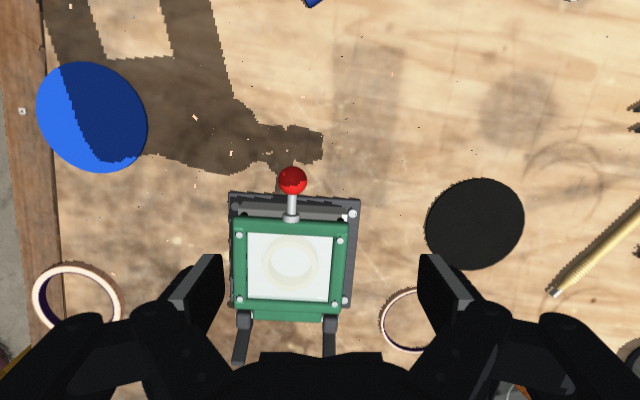

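The wrist view shows the knob at (292,180), with the lid square below it.

Run:
```python
from h import *
c=camera('wrist');t=camera('top');s=camera('scene')
k=onz(c,292,180.2,.048);print('knob w',k, tri([ray(c,292,180.2),ray(t,320.55,222.3)]),tri([ray(c,292,180.2),ray(t,320.55,222.3),ray(s,339.3,224.7)]))
h=cv2.cvtColor(c['frame'],cv2.COLOR_RGB2HSV); m=cv2.inRange(h,(45,80,40),(90,255,255))
kk,l,st,ce=cv2.connectedComponentsWithStats(m);i=1+np.argmax(st[1:,4])
P=np.array([onz(c,*p[::-1],.048)[:2] for p in np.argwhere(l==i)],np.float32);r=cv2.minAreaRect(P);print(r,cv2.boxPoints(r))
x=np.array(r[0])-k[:2];print('yaw',np.arctan2(x[1],x[0]),np.linalg.norm(x))
for sc in((239,236),(340,240),(241,299),(335,302)): print(onz(c,*sc,.048))
print('mat')
m=cv2.inRange(h,(100,120,60),(125,255,255));kk,l,st,ce=cv2.connectedComponentsWithStats(m);i=1+np.argmax(st[1:,4])
P=np.array([onz(c,*p[::-1],.004)[:2] for p in np.argwhere(l==i)],np.float32);print(cv2.minEnclosingCircle(P))
```

```text
knob w [0.47735701 0.20471012 0.048     ] [0.47228029 0.20516261 0.06709353] [0.47504563 0.20489412 0.04968066]
((0.5580967664718628, 0.21269124746322632), (0.1031152680516243, 0.10033499449491501), 5.456233978271484) [[0.50200254 0.25772908]
 [0.511543   0.15784867]
 [0.614191   0.16765341]
 [0.60465056 0.26753384]]
yaw 0.09852996957982157 0.08113326556447406
[0.53493622 0.1651237  0.048     ]
[0.5249279 0.2540126 0.048    ]
[0.59903187 0.17237284 0.048     ]
[0.58866611 0.26050211 0.048     ]
mat
((0.45676106214523315, 0.014571994543075562), 0.05048571527004242)
```

Emit:
drive_tool(deltas=[[[-0.002, -0.012, 0], -0.03], [[-0.002, -0.012, 0], -0.03], [[0, 0, 0], 0], [[0, 0, 0], 0]])

```text
time_s: 3.2
eef_pos: [0.4812, 0.2016, 0.18]
eef_rot: [0.015, -0.044, 0.999, 0.003]
wrist_force: [-0.3, -0.5, 0.1]
opening: 1.002
```

Emit:
drive_tool(deltas=[[[0, 0, 0], 0], [[0, 0, 0], 0]])

```text
time_s: 3.4
eef_pos: [0.4814, 0.2013, 0.1804]
eef_rot: [0.015, -0.044, 0.999, 0.004]
wrist_force: [-0.4, -0.8, -0.3]
opening: 0.999
```

```bash
cat > st.py <<'E'
from h import *
o=get_obs();Rm=R(o['eef_rot']);print(o['time_s'],o['eef_pos'].round(4),'yaw',round(float(2*np.arctan2(o['eef_rot'][2],o['eef_rot'][1]))%(2*np.pi),4),'zaxis',Rm[:,2].round(4),'dq',o['dq'].round(3),o['wrist_force'].round(1),o['opening'])
E
python3 st.py
```

```text
3.4 [0.4814 0.2013 0.1804] yaw 3.2292 zaxis [ 0.0296  0.0083 -0.9995] dq [-0.002 -0.002  0.     0.002  0.    -0.001] [-0.4 -0.8 -0.3] 0.9993727585870152
```

Emit:
drive_tool(deltas=[[[-0.001, 0.0005, -0.008], 0], [[-0.001, 0.0005, -0.015], 0], [[-0.001, 0.0005, -0.022], 0], [[-0.001, 0.0005, -0.022], 0], [[-0.001, 0.0005, -0.022], 0], [[-0.001, 0.0005, -0.015], 0], [[0, 0, -0.008], 0], [[0, 0, -0.003], 0], [[0, 0, 0], 0], [[0, 0, 0], 0]])

```text
time_s: 4.4
eef_pos: [0.4735, 0.2063, 0.0581]
eef_rot: [0.014, -0.046, 0.999, 0.004]
wrist_force: [-0.2, -0.9, -0.6]
opening: 1.003
```

```bash
python3 st.py
```

```text
4.4 [0.4735 0.2063 0.0581] yaw 3.2328 zaxis [ 0.0286  0.0086 -0.9996] dq [ 0.    -0.002 -0.005 -0.    -0.001  0.   ] [-0.2 -0.9 -0.6] 1.0026095380732396
```

Emit:
drive_tool(deltas=[[[0.001, -0.0005, -0.006], 0], [[0.001, -0.0005, -0.01], 0], [[0, 0, -0.008], 0], [[0, 0, -0.004], 0], [[0, 0, 0], 0], [[0, 0, 0], 0]])

```text
time_s: 5.0
eef_pos: [0.4773, 0.2054, 0.0294]
eef_rot: [0.016, -0.045, 0.999, 0.004]
wrist_force: [0.2, 0.1, 0.1]
opening: 1.001
```

```bash
python3 st.py
python3 - <<'E'
from h import *
c=camera('wrist');save(c,'w2');c=camera('scene');cv2.imwrite('pics/s2.png',cv2.resize(c['frame'][150:270,250:410,::-1],None,fx=5,fy=5))
E
```

```text
5.0 [0.4773 0.2054 0.0294] yaw 3.2326 zaxis [ 0.0322  0.0093 -0.9994] dq [-0.     0.008  0.003 -0.001 -0.004  0.001] [0.2 0.1 0.1] 1.0012369606682603
```

View pics/w2.png

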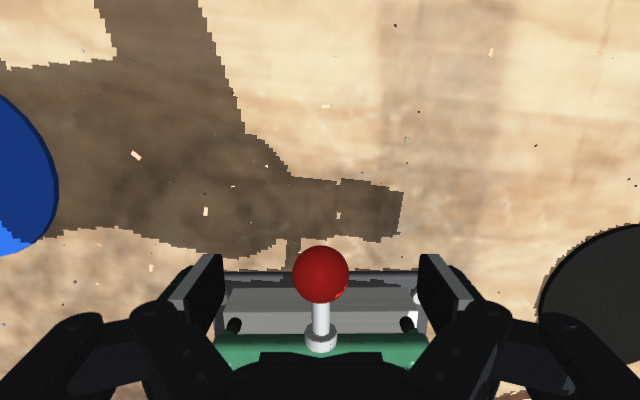

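View pics/s2.png

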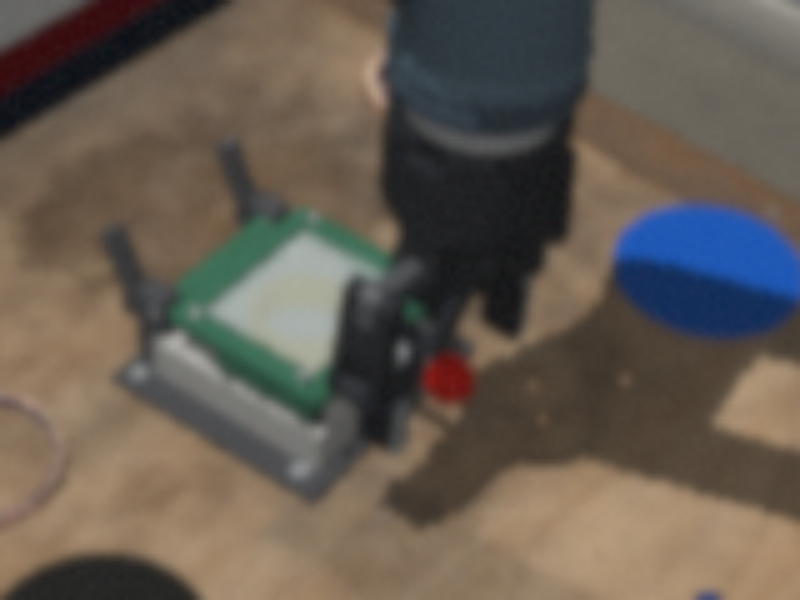

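The knob sits centred between the open fingers, at (321,275) in the wrist view. I'll close on it.

Emit:
drive_tool(deltas=[[[0, 0, 0], 0], [[0, 0, 0], 0], [[0, 0, 0], 0], [[0, 0, 0], 0], [[0, 0, 0], 0], [[0, 0, 0], 0]], gripper=0.0)

```text
time_s: 5.7
eef_pos: [0.4781, 0.2054, 0.0308]
eef_rot: [0.017, -0.046, 0.999, 0.004]
wrist_force: [0.1, 0.3, -0.4]
opening: 0.246
```

```bash
python3 st.py
python3 - <<'E'
from h import *
c=camera('wrist');save(c,'w3')
E
```

```text
5.7 [0.4781 0.2054 0.0308] yaw 3.2328 zaxis [ 0.0342  0.0092 -0.9994] dq [ 0.    -0.002  0.001 -0.001  0.003 -0.   ] [ 0.1  0.3 -0.4] 0.2456048219215896
```

View pics/w3.png

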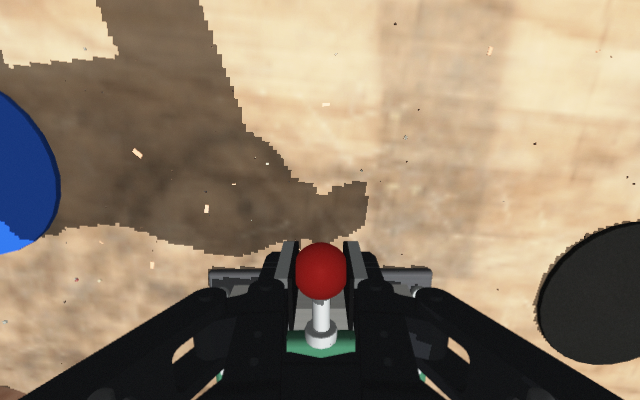

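```bash
cat > arc.py <<'E'
from h import *; import sys
o=get_obs();p=o['eef_pos'];xh=np.array([np.cos(.095),np.sin(.095),0])
H=np.array([.4781,.2054,.0308])+.134*xh+[0,0,-.004]
d=p-H;X=-d@xh;phi=np.arctan2(d[2],X);print('phi',phi,'r',np.hypot(X,d[2]),'lat',d@[-xh[1],xh[0],0],o['wrist_force'].round(1))
for a in map(float,sys.argv[1:]):
    q=phi+a; n=H+.134*(-np.cos(q)*xh+np.array([0,0,np.sin(q)])); s=(n-p).round(4); print([list(s),0]); p=n;phi=q
print('end',phi)
E
python3 arc.py .03 .06 .08 .1 .1 .1 .06 .03
```

```text
phi 0.029892378694389123 r 0.13407486862351328 lat -2.1483815563757595e-05 [-0.8 -0.6  2.1]
[[np.float64(0.0003), np.float64(0.0), np.float64(0.004)], 0]
[[np.float64(0.0007), np.float64(0.0001), np.float64(0.008)], 0]
[[np.float64(0.0017), np.float64(0.0002), np.float64(0.0106)], 0]
[[np.float64(0.0033), np.float64(0.0003), np.float64(0.013)], 0]
[[np.float64(0.0046), np.float64(0.0004), np.float64(0.0126)], 0]
[[np.float64(0.0058), np.float64(0.0006), np.float64(0.0121)], 0]
[[np.float64(0.004), np.float64(0.0004), np.float64(0.0069)], 0]
[[np.float64(0.0022), np.float64(0.0002), np.float64(0.0034)], 0]
end 0.589892378694389
```

Emit:
drive_tool(deltas=[[[0.0003, 0, 0.004], 0], [[0.0007, 0.0001, 0.008], 0], [[0.0017, 0.0002, 0.0106], 0], [[0.0033, 0.0003, 0.013], 0], [[0.0046, 0.0004, 0.0126], 0], [[0.0058, 0.0006, 0.0121], 0]])

```text
time_s: 6.35
eef_pos: [0.4977, 0.2072, 0.0951]
eef_rot: [0.02, -0.045, 0.999, 0.004]
wrist_force: [4.1, 1.3, -4.6]
opening: 0.24
```

```bash
python3 st.py; python3 arc.py .1 .1 .1 .1 .1 .1
```

```text
6.35 [0.4977 0.2072 0.0951] yaw 3.2322 zaxis [ 0.04    0.0102 -0.9991] dq [-0.011 -0.091 -0.215 -0.003  0.277 -0.007] [ 4.1  1.3 -4.6] 0.23980029886411364
phi 0.5384214282677994 r 0.13312762995512273 lat -7.732907952427487e-05 [ 4.1  1.3 -4.6]
[[np.float64(0.0066), np.float64(0.0007), np.float64(0.0116)], 0]
[[np.float64(0.0085), np.float64(0.0008), np.float64(0.0103)], 0]
[[np.float64(0.0095), np.float64(0.0009), np.float64(0.0094)], 0]
[[np.float64(0.0103), np.float64(0.001), np.float64(0.0084)], 0]
[[np.float64(0.0111), np.float64(0.0011), np.float64(0.0074)], 0]
[[np.float64(0.0118), np.float64(0.0011), np.float64(0.0062)], 0]
end 1.1384214282677994
```

Emit:
drive_tool(deltas=[[[0.0066, 0.0007, 0.0116], 0], [[0.0085, 0.0008, 0.0103], 0], [[0.0095, 0.0009, 0.0094], 0], [[0.0103, 0.001, 0.0084], 0], [[0.0111, 0.0011, 0.0074], 0]])

```text
time_s: 6.85
eef_pos: [0.5448, 0.2116, 0.145]
eef_rot: [0.019, -0.045, 0.999, 0.004]
wrist_force: [6.0, 0.9, -12.3]
opening: 0.244
```

```bash
python3 st.py; python3 arc.py .1 .1 .1 .1 .1 .1
```

```text
6.85 [0.5448 0.2116 0.145 ] yaw 3.2324 zaxis [ 0.0367  0.0096 -0.9993] dq [-0.016  0.148 -0.338 -0.008  0.199 -0.018] [  6.    0.9 -12.3] 0.2435537163548624
phi 1.0549601210138098 r 0.13589421336802507 lat -0.00013200826984176956 [  6.    0.9 -12.3]
[[np.float64(0.0128), np.float64(0.0014), np.float64(0.0044)], 0]
[[np.float64(0.0125), np.float64(0.0012), np.float64(0.0048)], 0]
[[np.float64(0.0129), np.float64(0.0012), np.float64(0.0035)], 0]
[[np.float64(0.0132), np.float64(0.0013), np.float64(0.0022)], 0]
[[np.float64(0.0133), np.float64(0.0013), np.float64(0.0009)], 0]
[[np.float64(0.0133), np.float64(0.0013), np.float64(-0.0005)], 0]
end 1.6549601210138103
```

Emit:
drive_tool(deltas=[[[0.0128, 0.0013, 0.0025], 0], [[0.0128, 0.0012, 0.003], 0], [[0.0129, 0.0012, 0.0025], 0], [[0.0132, 0.0013, 0.001], 0]])

```text
time_s: 7.25
eef_pos: [0.597, 0.2166, 0.157]
eef_rot: [0.016, -0.046, 0.999, 0.003]
wrist_force: [-0.2, -0.0, 0.3]
opening: -0.001
```

```bash
python3 st.py; python3 arc.py .1 .1 .1 .1 .05
```

```text
7.25 [0.597  0.2166 0.157 ] yaw 3.2334 zaxis [ 0.031   0.0083 -0.9995] dq [-0.014  0.26  -0.384  0.004  0.133 -0.015] [-0.2 -0.   0.3] -0.0009773567076183155
phi 1.4594161604998621 r 0.13098100805356802 lat -0.00011624095046277338 [-0.2 -0.   0.3]
[[np.float64(0.013), np.float64(0.0014), np.float64(0.0038)], 0]
[[np.float64(0.0133), np.float64(0.0013), np.float64(-0.0005)], 0]
[[np.float64(0.0132), np.float64(0.0013), np.float64(-0.0019)], 0]
[[np.float64(0.013), np.float64(0.0012), np.float64(-0.0032)], 0]
[[np.float64(0.0063), np.float64(0.0006), np.float64(-0.0021)], 0]
end 1.9094161604998625
```

The opening went to 0, so the knob slipped out. I'll look.

```bash
python3 - <<'E'
from h import *
for n in('scene','wrist'):
    c=camera(n)
    if n=='scene': cv2.imwrite('pics/s4.png',cv2.resize(c['frame'][100:260,230:440,::-1],None,fx=3.8,fy=3.7))
    else: save(c,'w4')
E
python3 st.py
```

```text
7.35 [0.5981 0.2165 0.1572] yaw 3.233 zaxis [ 0.0329  0.0085 -0.9994] dq [ 0.006 -0.019  0.051 -0.     0.001  0.   ] [-1.   0.4 -0.7] -0.00017751065587398398
```

View pics/s4.png

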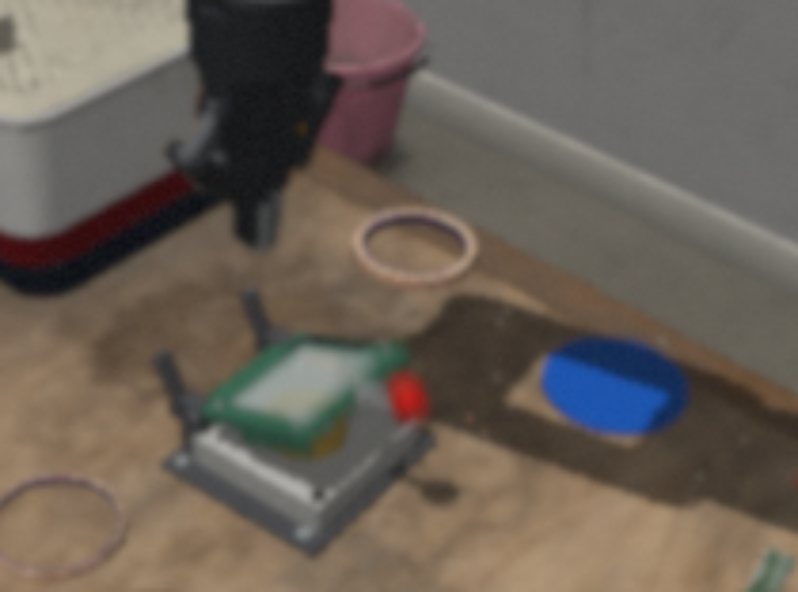

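View pics/w4.png

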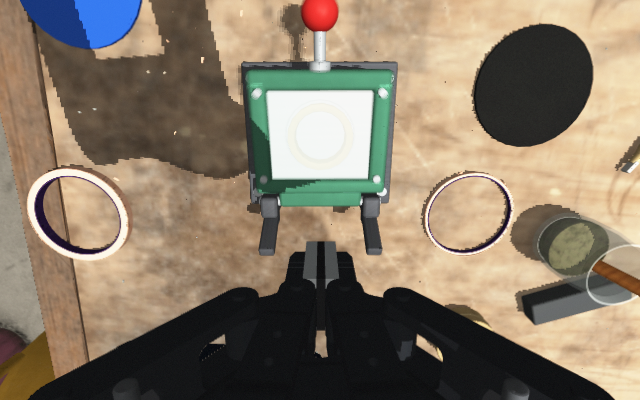

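The lid fell shut again, with the knob at (320,13) in the wrist view and back in front. I'll go back over it, regrip, and follow the arc in slower, checked steps.

Emit:
drive_tool(deltas=[[[-0.006, -0.0006, 0], 0], [[-0.015, -0.0014, 0], 0], [[-0.022, -0.002, 0], 0], [[-0.022, -0.002, 0], 0], [[-0.022, -0.002, 0], 0], [[-0.015, -0.0014, 0], 0], [[-0.008, -0.0007, 0], 0], [[-0.003, 0, 0], 0], [[0, 0, 0], 0], [[0, 0, 0], 0]], gripper=1.0)

```text
time_s: 8.35
eef_pos: [0.4721, 0.206, 0.1574]
eef_rot: [0.013, -0.047, 0.999, 0.003]
wrist_force: [1.0, -0.9, 0.1]
opening: 1.0
```

```bash
python3 st.py
python3 - <<'E'
from h import *
c=camera('wrist');t=camera('top');save(c,'w5')
b=blob(c,(0,150,80),(6,255,255),1);print(b)
u=b[0][1];print(onz(c,*u,.048))
E
```

```text
8.35 [0.4721 0.206  0.1574] yaw 3.2347 zaxis [ 0.0257  0.0082 -0.9996] dq [-0.    -0.001 -0.002  0.001 -0.     0.001] [ 1.  -0.9  0.1] 0.9998893528896469
[([304, 181, 30, 30, 693], [318.0, 195.4])]
[0.47281973 0.20470554 0.048     ]
```

View pics/w5.png

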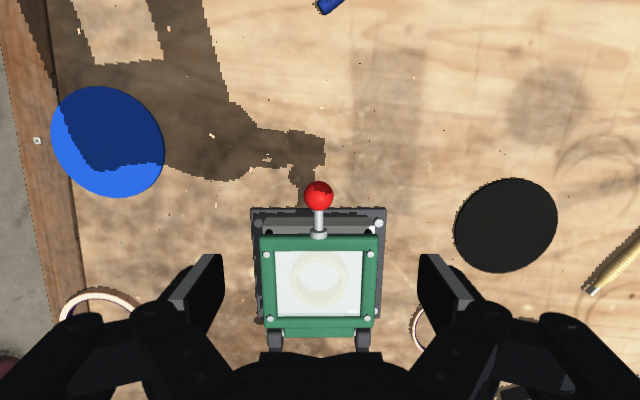

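Emit:
drive_tool(deltas=[[[0, 0, -0.008], 0], [[0, 0, -0.015], 0], [[0, 0, -0.022], 0], [[0.0005, 0, -0.022], 0], [[0.0005, 0, -0.017], 0], [[0, 0, -0.01], 0], [[0, 0, -0.006], 0], [[0, 0, 0], 0], [[0, 0, 0], 0]])

```text
time_s: 9.35
eef_pos: [0.4757, 0.2055, 0.0509]
eef_rot: [0.013, -0.046, 0.999, 0.003]
wrist_force: [1.0, -0.2, -0.0]
opening: 1.001
```

```bash
python3 st.py
```

```text
9.35 [0.4757 0.2055 0.0509] yaw 3.2329 zaxis [ 0.0263  0.0082 -0.9996] dq [-0.001  0.003 -0.001 -0.001 -0.    -0.001] [ 1.  -0.2 -0. ] 1.001180583759862
```

Emit:
drive_tool(deltas=[[[-0.0005, 0, -0.005], 0], [[-0.0005, -0.0003, -0.007], 0], [[0, 0, -0.006], 0], [[0, 0, -0.003], 0], [[0, 0, 0], 0], [[0, 0, 0], 0]])

```text
time_s: 9.95
eef_pos: [0.4763, 0.2056, 0.0303]
eef_rot: [0.015, -0.046, 0.999, 0.004]
wrist_force: [0.7, -0.3, -0.1]
opening: 1.0
```

Emit:
drive_tool(deltas=[[[0, 0, 0], 0], [[0, 0, 0], 0], [[0, 0, 0], 0], [[0, 0, 0], 0], [[0, 0, 0], 0], [[0, 0, 0], 0]], gripper=0.0)

```text
time_s: 10.55
eef_pos: [0.4769, 0.2052, 0.0312]
eef_rot: [0.016, -0.046, 0.999, 0.003]
wrist_force: [-0.3, 0.3, 0.0]
opening: 0.249
```

```bash
python3 st.py
python3 - <<'E'
from h import *
c=camera('wrist');save(c,'w6');print(blob(c,(0,150,60),(6,255,255),1))
E
```

```text
10.55 [0.4769 0.2052 0.0312] yaw 3.2333 zaxis [ 0.0314  0.0084 -0.9995] dq [ 0.    -0.001  0.001  0.001  0.002  0.001] [-0.3  0.3  0. ] 0.248555948235624
[([295, 245, 51, 57, 2396], [320.4, 272.7])]
```

View pics/w6.png

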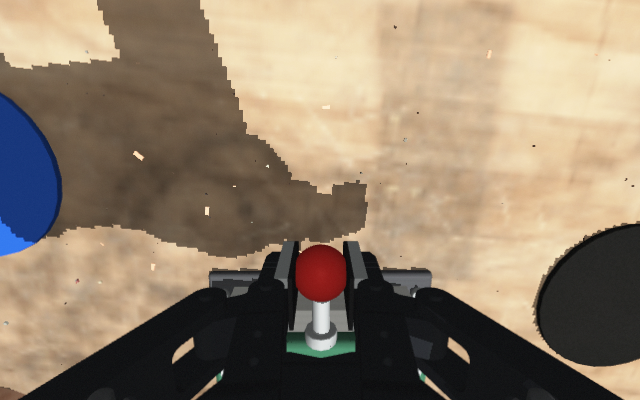

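```bash
cat > ball.py <<'E'
from h import *
def ballck():
    c=camera('wrist');o=get_obs();Rm=R(o['eef_rot']);g=o['eef_pos']-.019*Rm[:,2]
    b=blob(c,(0,150,40),(6,255,255),1)[0];u=b[1]
    e,d=ray(c,*u)
    # offset of the ray from grasp point, in plane perpendicular to ray, expressed in tool frame; also assuming tool-z offset 0 / x offset 0
    E=Rm.T@(e-g);D=Rm.T@d
    p=E+D*(0-E[2])/D[2]; q=E+D*(0-E[0])/D[0]
    print('box',b[0],u,'tool xy offset if z=0',p.round(4)[:2],' tool z offset if x=0',q.round(4)[2])
    save(c,'wb_%d'%int(o['time_s']*100))
ballck()
E
python3 ball.py; sed -i 's/^H=.*/H=np.array([.4769,.2052,.0312])+.134*xh+[0,0,-.004]/' arc.py; python3 arc.py .03 .05 .06 .05 .03
```

```text
box [295, 245, 52, 57, 2410] [320.4, 272.7] tool xy offset if z=0 [ 0.0042 -0.0001]  tool z offset if x=0 0.0077
phi 0.02934536138929096 r 0.13407929175198213 lat 0.0001019475494744468 [-0.4 -1.4  1.7]
[[np.float64(0.0003), np.float64(-0.0001), np.float64(0.004)], 0]
[[np.float64(0.0006), np.float64(0.0001), np.float64(0.0067)], 0]
[[np.float64(0.0011), np.float64(0.0001), np.float64(0.008)], 0]
[[np.float64(0.0013), np.float64(0.0001), np.float64(0.0066)], 0]
[[np.float64(0.0009), np.float64(0.0001), np.float64(0.0039)], 0]
end 0.24934536138929095
```

Emit:
drive_tool(deltas=[[[0, 0, 0], 0], [[0, 0, 0], 0], [[-0.002, -0.0002, -0.002], 0], [[-0.002, -0.0002, -0.001], 0], [[0, 0, 0], 0]], gripper=0.45)

```text
time_s: 11.15
eef_pos: [0.4725, 0.2053, 0.0276]
eef_rot: [0.016, -0.046, 0.999, 0.004]
wrist_force: [-0.2, 0.5, -1.3]
opening: 0.451
```

Emit:
drive_tool(deltas=[[[0, 0, 0], 0], [[0, 0, 0], 0], [[0, 0, 0], 0], [[0, 0, 0], 0]], gripper=0.0)

```text
time_s: 11.55
eef_pos: [0.4723, 0.2049, 0.0278]
eef_rot: [0.016, -0.046, 0.999, 0.004]
wrist_force: [-0.6, -1.0, 0.2]
opening: 0.245
```

```bash
python3 st.py; python3 ball.py
```

```text
11.55 [0.4723 0.2049 0.0278] yaw 3.2334 zaxis [ 0.0311  0.0084 -0.9995] dq [-0.002 -0.    -0.     0.     0.001  0.001] [-0.6 -1.   0.2] 0.24529158563327613
box [295, 258, 52, 58, 2504] [320.5, 286.4] tool xy offset if z=0 [-0.0023 -0.0001]  tool z offset if x=0 -0.0038
```

```bash
sed -i 's/^H=.*/H=np.array([.4723,.2049,.0278])+.134*xh+[0,0,-.004]/' arc.py; python3 arc.py .03 .06 .08 .05 .03|sed 's/np.float64//g'
```

```text
phi 0.029866971364674644 r 0.134028085657086 lat -1.6032349239228647e-05 [-0.  -1.   0.6]
[[(0.0002), (0.0), (0.004)], 0]
[[(0.0007), (0.0001), (0.008)], 0]
[[(0.0017), (0.0002), (0.0106)], 0]
[[(0.0015), (0.0001), (0.0065)], 0]
[[(0.001), (0.0001), (0.0039)], 0]
end 0.27986697136467464
```

Emit:
drive_tool(deltas=[[[0.0002, 0, 0.004], 0], [[0.0007, 0.0001, 0.008], 0], [[0.0017, 0.0002, 0.0106], 0], [[0.0015, 0.0001, 0.0065], 0], [[0.001, 0.0001, 0.004], 0]])

```text
time_s: 12.1
eef_pos: [0.4779, 0.2054, 0.063]
eef_rot: [0.016, -0.046, 0.999, 0.004]
wrist_force: [0.9, -0.0, -2.6]
opening: 0.247
```

```bash
python3 ball.py; python3 arc.py .05 .06 .06 .06 .04 |sed 's/np.float64//g'
```

```text
box [295, 257, 52, 57, 2496] [320.5, 285.5] tool xy offset if z=0 [-0.0016 -0.0001]  tool z offset if x=0 -0.0027
phi 0.29915742292098035 r 0.13437497518742833 lat -3.3635101984448534e-05 [-0.5 -0.9 -1.3]
[[(0.0025), (0.0003), (0.0062)], 0]
[[(0.003), (0.0003), (0.0075)], 0]
[[(0.0034), (0.0003), (0.0073)], 0]
[[(0.0038), (0.0004), (0.0071)], 0]
[[(0.0028), (0.0003), (0.0046)], 0]
end 0.5691574229209804
```

Tracking well. I'll continue in short arcs.

Emit:
drive_tool(deltas=[[[0.0025, 0.0003, 0.006], 0], [[0.003, 0.0003, 0.0075], 0], [[0.0034, 0.0003, 0.0073], 0], [[0.0038, 0.0004, 0.007], 0], [[0.0028, 0.0003, 0.0035], 0]])

```text
time_s: 12.65
eef_pos: [0.4928, 0.2068, 0.0964]
eef_rot: [0.014, -0.046, 0.999, 0.003]
wrist_force: [1.1, -1.5, -3.6]
opening: 0.245
```

```bash
python3 ball.py; python3 arc.py .05 .06 .06 .06 .04 |sed 's/np.float64//g'
```

```text
box [295, 253, 52, 57, 2397] [320.3, 281.3] tool xy offset if z=0 [ 0.001  -0.0001]  tool z offset if x=0 0.0017
phi 0.5746882738735786 r 0.13436202950699036 lat -8.098334876986011e-05 [-2.3 -0.9  0.7]
[[(0.0041), (0.0005), (0.0053)], 0]
[[(0.0049), (0.0005), (0.0064)], 0]
[[(0.0052), (0.0005), (0.0061)], 0]
[[(0.0056), (0.0005), (0.0057)], 0]
[[(0.0039), (0.0004), (0.0036)], 0]
end 0.8446882738735788
```

```bash
cat > ph.py <<'E'
from h import *; import sys
xh=np.array([np.cos(.095),np.sin(.095),0]);K0=np.array([.4740,.2050,.0485]);H=K0+.134*xh-[0,0,.004]
c=camera('wrist');o=get_obs();Rm=R(o['eef_rot']);g=o['eef_pos']-.019*Rm[:,2]
u=blob(c,(0,150,40),(6,255,255),1)[0][1];e,d=ray(c,*u)
E=np.array([(e-H)@xh,e[2]-H[2]]);D=np.array([d@xh,d[2]]);D/=np.linalg.norm(D)
b=E@D;cc=E@E-.134**2;disc=b*b-cc
G=np.array([(g-H)@xh,g[2]-H[2]]);print('G',G.round(4),'tcp r',np.linalg.norm(G),'phiG',np.arctan2(G[1],-G[0]),'disc',disc,'miss',np.sqrt(abs(E@E-b*b)))
for s in(-1,1):
    p=E+(-b+s*np.sqrt(max(disc,0)))*D; ph=np.arctan2(p[1],-p[0]); off=Rm.T@(xh*(p-G)[0]+np.array([0,0,(p-G)[1]]))
    print('ball',p.round(4),'phi',ph.round(3),'tool offs',off.round(4))
    P=p
    for a in map(float,sys.argv[1:]):
        ph+=a;n=.134*np.array([-np.cos(ph),np.sin(ph)]);v=n-P;P=n;print('  ',(v[0]*xh).round(4)[:2],v[1].round(4))
print(o['wrist_force'].round(1),o['opening'],o['eef_pos'])
E
python3 ph.py .05 .06 .06 .06 .04
```

```text
G [-0.1153  0.0708] tcp r 0.13532956192097698 phiG 0.5504376285850652 disc 0.014238549885434562 miss 0.0609708956352573
ball [-0.1146  0.0695] phi 0.545 tool offs [-0.0007 -0.      0.0013]
   [0.0036 0.0003] 0.0056
   [0.0047 0.0004] 0.0065
   [0.0051 0.0005] 0.0062
   [0.0054 0.0005] 0.0059
   [0.0038 0.0004] 0.0038
ball [ 0.0108 -0.1336] phi -1.652 tool offs [-0.1202 -0.0007  0.2079]
   [-0.0067 -0.0006] -0.0004
   [-0.008  -0.0008] -0.0
   [-0.008  -0.0008] 0.0005
   [-0.0079 -0.0008] 0.001
   [-0.0053 -0.0005] 0.0009
[-2.  -0.7 -1.8] 0.24387253098895753 [0.4931199  0.20680268 0.09629358]
```

Emit:
drive_tool(deltas=[[[0.0036, 0.0003, 0.005], 0], [[0.0047, 0.0004, 0.0062], 0], [[0.0051, 0.0005, 0.006], 0], [[0.0054, 0.0005, 0.0055], 0], [[0.0038, 0.0004, 0.003], 0]])

```text
time_s: 13.25
eef_pos: [0.5202, 0.2093, 0.1233]
eef_rot: [0.018, -0.046, 0.999, 0.004]
wrist_force: [0.0, -0.5, -4.0]
opening: 0.244
```

```bash
python3 ph.py .05 .06 .06 .06 .04|head -7;python3 ph.py|tail -1
```

```text
G [-0.0877  0.0983] tcp r 0.13175322374702264 phiG 0.842010822753019 disc 0.0165358414266462 miss 0.03768499135403642
ball [-0.0954  0.0941] phi 0.778 tool offs [ 0.0078 -0.      0.0039]
   [0.0048 0.0005] 0.0047
   [0.0061 0.0006] 0.0053
   [0.0064 0.0006] 0.0049
   [0.0066 0.0006] 0.0045
   [0.0046 0.0004] 0.0028
[ 4.2  0.8 -8.2] 0.24147493245574086 [0.52016331 0.20933633 0.12326501]
```

```bash
python3 ball.py; ls -t pics|head -1; python3 st.py
```

```text
box [295, 234, 52, 56, 2397] [320.2, 261.8] tool xy offset if z=0 [ 0.0083 -0.0002]  tool z offset if x=0 0.0163
wb_1340.png
13.4 [0.5195 0.2093 0.1227] yaw 3.2346 zaxis [ 0.0341  0.0085 -0.9994] dq [ 0.002  0.     0.019 -0.    -0.008  0.002] [ 6.1  0.4 -8.9] 0.23919125037771086
```

```bash
cp pics/$(ls -t pics|head -1) pics/cur1.png
```

```text
(no output)
```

View pics/cur1.png

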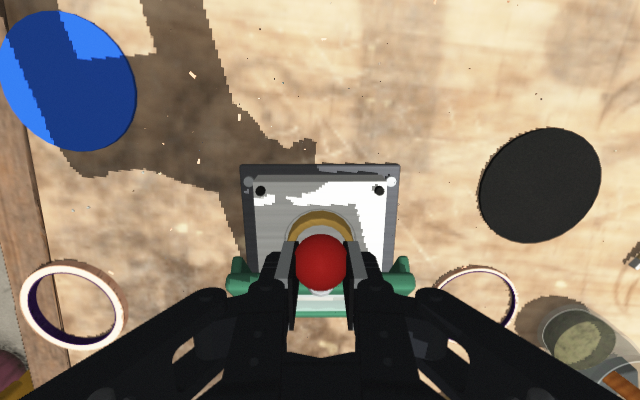

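Run:
```python
from h import *
s=camera('scene');c=camera('wrist');t=camera('top');o=get_obs()
cv2.imwrite('pics/s7.png',cv2.resize(s['frame'][100:260,230:440,::-1],None,fx=3.8,fy=3.7))
def red(c,x0,y0,x1,y1):
    f=c['frame'][y0:y1,x0:x1].astype(int); m=((f[...,0]>60)&(f[...,1]<0.45*f[...,0])&(f[...,2]<.45*f[...,0])).astype(np.uint8)
    k,l,st,ce=cv2.connectedComponentsWithStats(m);i=1+np.argmax(st[1:,4]);print(st[i]+[x0,y0,0,0,0],ce[i]+[x0,y0]);return ce[i]+[x0,y0]
a=red(s,290,140,380,240);b=blob(c,(0,150,40),(6,255,255),1)[0][1]
p=tri([ray(s,*a),ray(c,*b)]);print(p)
Rm=R(o['eef_rot']);print(Rm.T@(p-(o['eef_pos']-.019*Rm[:,2])), o['eef_pos'],o['wrist_force'],o['opening'])
```

```text
[327 182   5  10  47] [328.89361702 186.59574468]
[0.50875086 0.20797974 0.14175902]
[ 0.0095387  -0.00016497 -0.00102739] [0.51889413 0.20919558 0.12206775] [ 6.80511317  0.35257503 -9.48971969] 0.24070171851359204
```

View pics/s7.png

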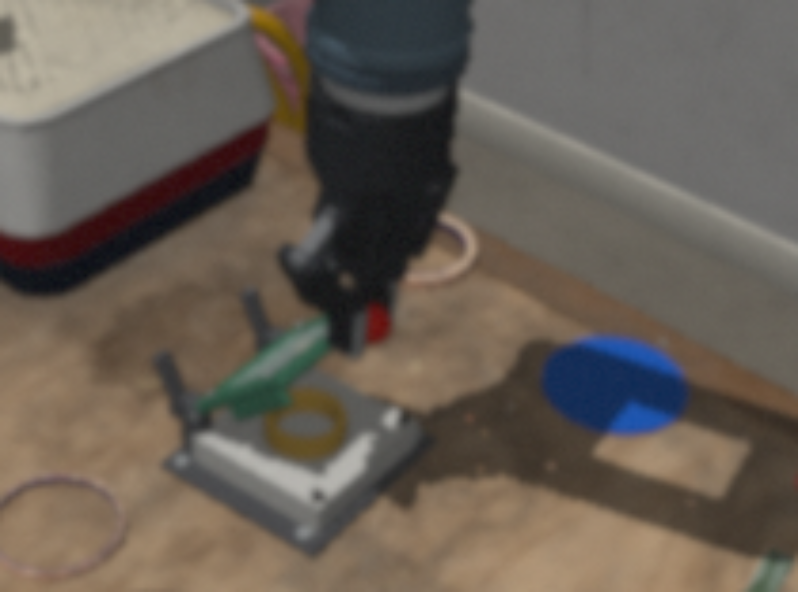

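The ball has crept about 8 mm toward the pads' robot-side edge: it now reads (320,262) in the wrist view, against (320,286) when centred. I'll lower the lid gently, regrip with the ball offset the other way, and go slower.

```bash
python3 ph.py -.04 -.06 -.08 -.08 -.08 -.08 -.08 -.08 -.06 -.04|head -12
```

```text
G [-0.0895  0.0965] tcp r 0.13167411200062068 phiG 0.8229789914235591 disc 0.016362776319545372 miss 0.03991520613067942
ball [-0.0968  0.0927] phi 0.763 tool offs [ 0.0074 -0.      0.0036]
   [-0.0036 -0.0003] -0.0039
   [-0.0051 -0.0005] -0.0062
   [-0.0062 -0.0006] -0.0087
   [-0.0055 -0.0005] -0.0092
   [-0.0048 -0.0005] -0.0096
   [-0.004  -0.0004] -0.0099
   [-0.0032 -0.0003] -0.0102
   [-0.0024 -0.0002] -0.0105
   [-0.0012 -0.0001] -0.0079
   [-0.0006 -0.0001] -0.0053
```

Emit:
drive_tool(deltas=[[[-0.0036, -0.0003, -0.004], 0], [[-0.005, -0.0005, -0.006], 0], [[-0.006, -0.0006, -0.0087], 0], [[-0.0055, -0.0005, -0.0092], 0], [[-0.0048, -0.0005, -0.0096], 0]])

```text
time_s: 14.1
eef_pos: [0.4947, 0.2069, 0.0848]
eef_rot: [0.02, -0.046, 0.999, 0.004]
wrist_force: [0.8, -1.1, 1.3]
opening: 0.238
```

```bash
python3 ph.py -.08 -.08 -.08 -.06 -.04 -.02|head -8; python3 st.py
```

```text
G [-0.1149  0.0575] tcp r 0.12850855936055117 phiG 0.4643332116546467 disc 0.011143889220024142 miss 0.08253551223549689
ball [-0.1228  0.0535] phi 0.411 tool offs [ 0.0081 -0.      0.0037]
   [-0.0039 -0.0004] -0.01
   [-0.0031 -0.0003] -0.0103
   [-0.0022 -0.0002] -0.0105
   [-0.0011 -0.0001] -0.008
   [-0.0005 -0.    ] -0.0053
   [-0.0002 -0.    ] -0.0027
14.15 [0.4938 0.2068 0.0831] yaw 3.2343 zaxis [ 0.0393  0.0089 -0.9992] dq [-0.002  0.003 -0.021  0.002  0.031 -0.005] [ 4.  -0.1 -2.9] 0.2368190301391722
```

Emit:
drive_tool(deltas=[[[-0.0039, -0.0004, -0.008], 0], [[-0.0031, -0.0003, -0.01], 0], [[-0.0022, -0.0002, -0.009], 0], [[-0.001, 0, -0.007], 0], [[-0.0005, 0, -0.005], 0], [[0, 0, -0.003], 0]])

```text
time_s: 14.75
eef_pos: [0.4939, 0.2069, 0.041]
eef_rot: [0.034, -0.044, 0.998, 0.006]
wrist_force: [7.4, 0.2, -5.5]
opening: 0.062
```

```bash
python3 ph.py -.02|head -3; python3 st.py
```

```text
G [-0.1152  0.015 ] tcp r 0.11621616926198741 phiG 0.1295753393229905 disc 0.0032613868163445248 miss 0.1212213396380995
ball [-0.134   0.0008] phi 0.006 tool offs [ 0.0197 -0.0002  0.0129]
   [0. 0.] -0.0027
14.8 [0.494  0.2068 0.0406] yaw 3.2302 zaxis [ 0.0671  0.0142 -0.9976] dq [ 0.003 -0.003 -0.005 -0.038 -0.001 -0.068] [10.7 -0.6 -6.6] 0.06158494174558678
```

Emit:
drive_tool(deltas=[[[0, 0, 0], 0], [[0, 0, 0], 0], [[0, 0, 0], 0]], gripper=0.7)

```text
time_s: 15.1
eef_pos: [0.4903, 0.2068, 0.0377]
eef_rot: [0.03, -0.044, 0.999, 0.006]
wrist_force: [0.5, -0.7, 0.1]
opening: 0.565
```

```bash
python3 st.py;python3 ball.py; python3 -c "
from h import *
s=camera('scene');cv2.imwrite('pics/s8.png',cv2.resize(s['frame'][100:260,230:440,::-1],None,fx=3.8,fy=3.7));c=camera('wrist');save(c,'w8')"
```

```text
15.1 [0.4903 0.2068 0.0377] yaw 3.2289 zaxis [ 0.0599  0.0142 -0.9981] dq [0.002 0.003 0.011 0.006 0.005 0.001] [ 0.5 -0.7  0.1] 0.5653199098745689
box [292, 211, 56, 55, 2400] [319.6, 237.8] tool xy offset if z=0 [ 0.0199 -0.0004]  tool z offset if x=0 0.0471
```

View pics/s8.png

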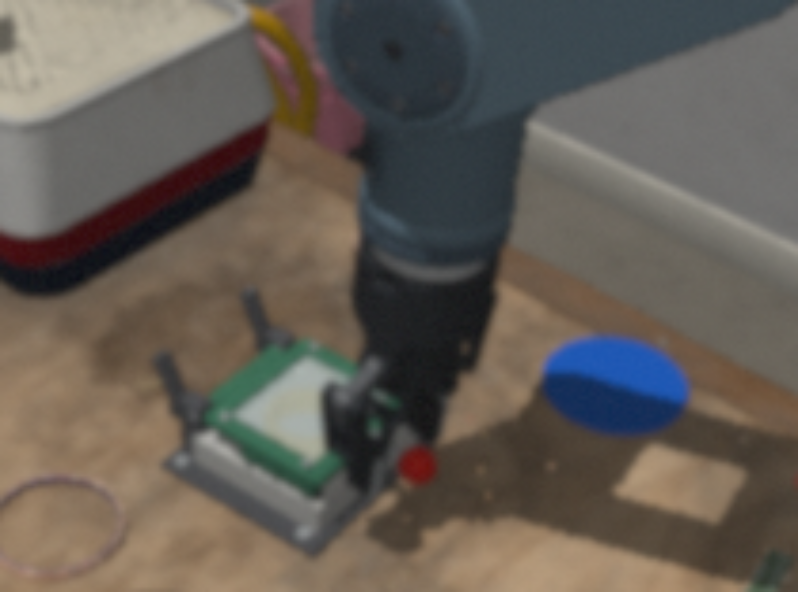

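View pics/w8.png

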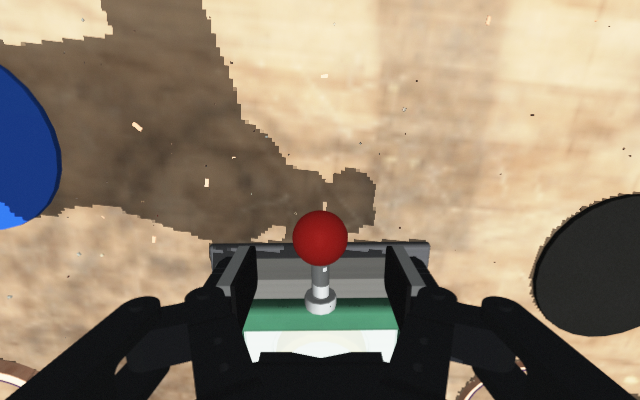

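Emit:
drive_tool(deltas=[[[-0.004, 0, -0.002], 0], [[-0.006, -0.0005, -0.003], 0], [[-0.005, -0.0005, -0.002], 0], [[-0.002, -0.0003, -0.001], 0], [[0, 0, 0], 0]])

```text
time_s: 15.75
eef_pos: [0.4716, 0.2055, 0.0295]
eef_rot: [0.031, -0.044, 0.999, 0.006]
wrist_force: [0.3, 0.2, 0.1]
opening: 0.702
```

```bash
python3 st.py;python3 ball.py
```

```text
15.75 [0.4716 0.2055 0.0295] yaw 3.2293 zaxis [ 0.0605  0.0143 -0.9981] dq [-0.002 -0.004  0.004  0.001 -0.002  0.001] [0.3 0.2 0.1] 0.7019201254085473
box [291, 258, 56, 58, 2506] [318.8, 286.7] tool xy offset if z=0 [-0.0022 -0.0008]  tool z offset if x=0 -0.0036
```

Emit:
drive_tool(deltas=[[[-0.0015, -0.0006, -0.0005], 0], [[-0.001, 0, 0], 0], [[0, 0, 0], 0]])

```text
time_s: 16.1
eef_pos: [0.4697, 0.2049, 0.0294]
eef_rot: [0.031, -0.044, 0.999, 0.006]
wrist_force: [-0.7, -0.1, 0.5]
opening: 0.703
```

Emit:
drive_tool(deltas=[[[0, 0, 0], 0], [[0, 0, 0], 0], [[0, 0, 0], 0], [[0, 0, 0], 0], [[0, 0, 0], 0]], gripper=0.0)

```text
time_s: 16.6
eef_pos: [0.4701, 0.2047, 0.0299]
eef_rot: [0.031, -0.044, 0.999, 0.006]
wrist_force: [-0.2, -0.8, -0.2]
opening: 0.247
```

```bash
python3 st.py;python3 ph.py|head -2;  python3 ball.py
```

```text
16.6 [0.4701 0.2047 0.0299] yaw 3.2292 zaxis [ 0.0618  0.0141 -0.998 ] dq [-0.    -0.     0.     0.001  0.002  0.001] [-0.2 -0.8 -0.2] 0.24733277067462622
G [-0.1392  0.0043] tcp r 0.1392199532133537 phiG 0.030685372760948525 disc 0.006266103968795157 miss 0.10811982256369478
ball [-0.134   0.0025] phi 0.019 tool offs [-0.0051  0.      0.0021]
box [295, 261, 51, 57, 2406] [320.4, 289.3] tool xy offset if z=0 [-0.0037 -0.0001]  tool z offset if x=0 -0.0061
```

```bash
sed -i 's/^H=.*/H=np.array([.4701,.2047,.0299])+.134*xh+[0,0,-.004]/' arc.py; cat > go.sh <<'E'
python3 ph.py | sed -n 2p; python3 arc.py $@ |sed 's/np.float64//g'; 
E
bash go.sh .02 .035 .04 .04 .04 .04 .04 .03
```

```text
ball [-0.134   0.0025] phi 0.019 tool offs [-0.005   0.      0.0021]
phi 0.029185692530777876 r 0.13409054645094562 lat 3.0466308298784245e-06 [-0.6 -0.5  1.1]
[[(0.0002), (0.0), (0.0027)], 0]
[[(0.0003), (0.0), (0.0047)], 0]
[[(0.0006), (0.0001), (0.0053)], 0]
[[(0.0008), (0.0001), (0.0053)], 0]
[[(0.001), (0.0001), (0.0053)], 0]
[[(0.0012), (0.0001), (0.0052)], 0]
[[(0.0014), (0.0001), (0.0052)], 0]
[[(0.0012), (0.0001), (0.0038)], 0]
end 0.3141856925307779
```

Emit:
drive_tool(deltas=[[[0.0002, 0, 0.0027], 0], [[0.0003, 0, 0.0047], 0], [[0.0006, 0.0001, 0.0053], 0], [[0.0008, 0.0001, 0.0053], 0], [[0.001, 0.0001, 0.0053], 0], [[0.0012, 0.0001, 0.0052], 0], [[0.0014, 0.0001, 0.0052], 0], [[0.0012, 0.0001, 0.0038], 0]])

```text
time_s: 17.55
eef_pos: [0.4774, 0.2053, 0.0698]
eef_rot: [0.031, -0.044, 0.999, 0.006]
wrist_force: [3.4, 1.1, -4.0]
opening: 0.241
```

```bash
bash go.sh .03 .04 .04 .04 .04 .03; python3 st.py
```

```text
ball [-0.1274  0.0414] phi 0.314 tool offs [-0.004   0.      0.0036]
phi 0.33700076518274474 r 0.13407953997571795 lat -3.743346842250196e-05 [ 0.8 -0.1 -2.4]
[[(0.0015), (0.0002), (0.0037)], 0]
[[(0.002), (0.0002), (0.005)], 0]
[[(0.0022), (0.0002), (0.0049)], 0]
[[(0.0024), (0.0002), (0.0048)], 0]
[[(0.0026), (0.0002), (0.0047)], 0]
[[(0.0021), (0.0002), (0.0034)], 0]
end 0.5570007651827447
17.6 [0.4775 0.2054 0.0702] yaw 3.2295 zaxis [ 0.0621  0.014  -0.998 ] dq [ 0.     0.008  0.012 -0.    -0.018 -0.001] [ 0.8 -0.1 -2.4] 0.24360229150038432
```

Emit:
drive_tool(deltas=[[[0.0015, 0.0002, 0.0035], 0], [[0.002, 0.0002, 0.0048], 0], [[0.0022, 0.0002, 0.0048], 0], [[0.0024, 0.0002, 0.0046], 0], [[0.0025, 0.0002, 0.0045], 0], [[0.002, 0.0002, 0.003], 0]])

```text
time_s: 18.2
eef_pos: [0.4917, 0.2066, 0.0973]
eef_rot: [0.032, -0.044, 0.998, 0.006]
wrist_force: [1.5, 1.4, -2.8]
opening: 0.243
```

```bash
bash go.sh .03 .035 .035 .035 .035 .03; python3 st.py
```

```text
ball [-0.1163  0.0665] phi 0.52 tool offs [-0.0006 -0.      0.0056]
phi 0.5692622888833332 r 0.13308802760875585 lat -0.00013242325938919776 [ 0.8  0.3 -3.6]
[[(0.0014), (0.0003), (0.0038)], 0]
[[(0.0027), (0.0003), (0.0038)], 0]
[[(0.0028), (0.0003), (0.0037)], 0]
[[(0.003), (0.0003), (0.0036)], 0]
[[(0.0031), (0.0003), (0.0035)], 0]
[[(0.0027), (0.0003), (0.0029)], 0]
end 0.7692622888833334
18.25 [0.4919 0.2066 0.0976] yaw 3.2303 zaxis [ 0.0635  0.0139 -0.9979] dq [-0.001  0.001  0.014  0.    -0.014  0.003] [ 0.8  0.3 -3.6] 0.2425538371923461
```

Emit:
drive_tool(deltas=[[[0.0043, 0.0004, 0.0067], 0], [[0.0073, 0.0007, 0.0096], 0], [[0.0091, 0.0009, 0.0095], 0], [[0.0101, 0.001, 0.0085], 0], [[0.0109, 0.001, 0.0075], 0], [[0.0116, 0.0011, 0.0063], 0]])

```text
time_s: 18.85
eef_pos: [0.5445, 0.2116, 0.1464]
eef_rot: [0.028, -0.044, 0.999, 0.005]
wrist_force: [1.8, 0.9, -5.8]
opening: 0.243
```

```bash
bash go.sh .1 .1 .1 .1 .1 .1; python3 st.py
```

```text
ball [-0.0706  0.1139] phi 1.016 tool offs [ 0.0096 -0.0001  0.0076]
phi 1.1366661079430223 r 0.13412037349527867 lat -0.00033316163942769656 [  6.8   1.4 -11.3]
[[(0.0124), (0.0015), (0.0049)], 0]
[[(0.0128), (0.0012), (0.0038)], 0]
[[(0.0131), (0.0012), (0.0025)], 0]
[[(0.0133), (0.0013), (0.0011)], 0]
[[(0.0133), (0.0013), (-0.0002)], 0]
[[(0.0132), (0.0013), (-0.0015)], 0]
end 1.7366661079430228
18.9 [0.5474 0.2117 0.1476] yaw 3.2282 zaxis [ 0.0595  0.0139 -0.9981] dq [-0.002 -0.008  0.032  0.007 -0.054  0.022] [  6.8   1.4 -11.3] 0.23825853909676006
```

The ball is at the pad edge again at φ≈1.0. The hinge holds the knob sideways, so turning the jaws about it now gives a positive push rather than friction only, and lets me recentre the ball.

Emit:
drive_tool(deltas=[[[-0.0002, 0.0014, 0], 0.14], [[-0.001, 0.0012, 0], 0.14], [[-0.0023, 0.0001, 0], 0.14]])

```text
time_s: 19.2
eef_pos: [0.5483, 0.2179, 0.1456]
eef_rot: [0.032, -0.255, 0.966, 0.015]
wrist_force: [21.2, 37.9, -36.8]
opening: 0.179
```

```bash
python3 ph.py|sed -n 2p; python3 st.py; python3 ball.py; cp pics/$(ls -t pics|head -1) pics/cur2.png
```

```text
ball [-0.0734  0.1121] phi 0.991 tool offs [0.012  0.0051 0.0071]
19.25 [0.5473 0.2195 0.1455] yaw 3.6657 zaxis [ 0.0527  0.0498 -0.9974] dq [ 0.005 -0.02  -0.003 -0.079  0.089  0.273] [ 3.2  8.1 -4.8] 0.08527388527656135
box [296, 200, 54, 55, 2055] [322.9, 226.1] tool xy offset if z=0 [0.024  0.0025]  tool z offset if x=0 0.0622
```

View pics/cur2.png

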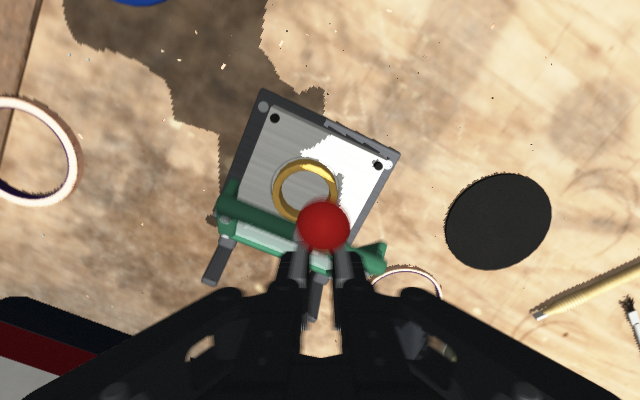

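The knob slipped out at the edge and the lid will fall shut again. This time I'll start with the jaws already turned about 0.45 rad, so the hinge's sideways hold locks the ball along the pads.

Emit:
drive_tool(deltas=[[[-0.006, -0.001, 0], 0.02], [[-0.012, -0.0024, 0], 0.03], [[-0.016, -0.003, -0.004], 0], [[-0.016, -0.003, -0.01], 0], [[-0.012, -0.0024, -0.014], 0], [[-0.006, -0.0012, -0.012], 0], [[-0.002, -0.0005, -0.006], 0], [[0, 0, 0], 0]], gripper=0.8)

```text
time_s: 20.1
eef_pos: [0.4779, 0.2037, 0.1055]
eef_rot: [0.034, -0.282, 0.959, 0.015]
wrist_force: [0.0, -0.2, -0.1]
opening: 0.799
```

```bash
python3 st.py
python3 - <<'E'
from h import *
c=camera('wrist');save(c,'w9');b=blob(c,(0,150,60),(6,255,255),1);print(b,onz(c,*b[0][1],.0485))
E
```

```text
20.1 [0.4779 0.2037 0.1055] yaw 3.7135 zaxis [ 0.057   0.0484 -0.9972] dq [-0.003 -0.006 -0.011 -0.002  0.006 -0.002] [ 0.  -0.2 -0.1] 0.7986888786927837
[([306, 191, 37, 37, 1083], [324.1, 208.9])] [0.47296331 0.20469234 0.0485    ]
```

View pics/w9.png

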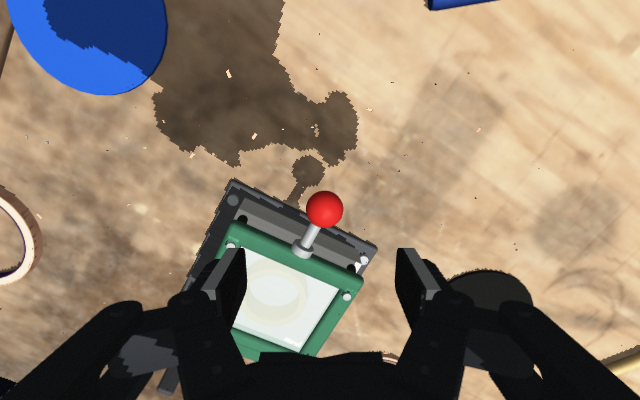

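Emit:
drive_tool(deltas=[[[-0.001, 0, -0.006], 0], [[-0.002, 0, -0.012], 0], [[-0.001, 0, -0.015], 0], [[-0.001, 0, -0.015], 0], [[0, 0, -0.012], 0], [[0, 0, -0.008], 0], [[0, 0, -0.004], 0], [[0, 0, 0], 0]], gripper=0.5)

```text
time_s: 20.95
eef_pos: [0.4759, 0.2041, 0.0299]
eef_rot: [0.036, -0.282, 0.959, 0.015]
wrist_force: [0.2, -0.8, 0.6]
opening: 0.499
```

```bash
python3 st.py; python3 ball.py; cp pics/$(ls -t pics|head -1) pics/cur3.png
```

```text
20.95 [0.4759 0.2041 0.0299] yaw 3.7133 zaxis [ 0.0614  0.0491 -0.9969] dq [-0.     0.004 -0.007  0.001 -0.001 -0.   ] [ 0.2 -0.8  0.6] 0.4994018297613928
box [297, 251, 56, 58, 2526] [324.6, 279.4] tool xy offset if z=0 [0.0013 0.0023]  tool z offset if x=0 0.0022
```

View pics/cur3.png

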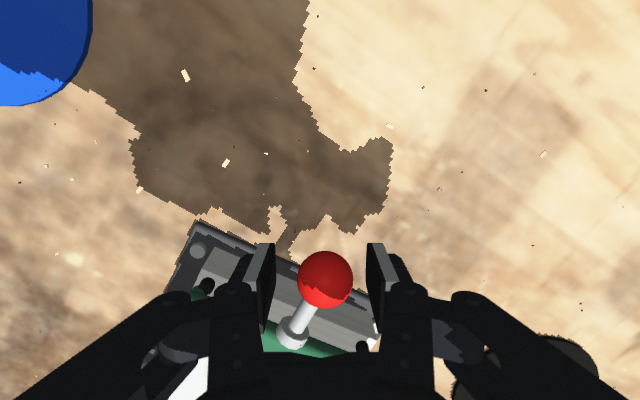

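Emit:
drive_tool(deltas=[[[-0.0015, 0, -0.001], 0], [[-0.002, -0.0003, -0.002], 0], [[-0.001, 0, -0.001], 0], [[0, 0, 0], 0]])

```text
time_s: 21.4
eef_pos: [0.4728, 0.2041, 0.0277]
eef_rot: [0.038, -0.282, 0.959, 0.015]
wrist_force: [0.2, -0.1, -0.3]
opening: 0.504
```

Emit:
drive_tool(deltas=[[[0, 0, 0], 0], [[0, 0, 0], 0], [[0, 0, 0], 0], [[0, 0, 0], 0]], gripper=0.0)

```text
time_s: 21.8
eef_pos: [0.4729, 0.2042, 0.0283]
eef_rot: [0.039, -0.282, 0.959, 0.015]
wrist_force: [0.3, -0.1, -1.1]
opening: 0.246
```

```bash
python3 st.py; python3 ball.py; python3 ph.py|sed -n 2p
```

```text
21.8 [0.4729 0.2042 0.0283] yaw 3.7135 zaxis [ 0.0658  0.0498 -0.9966] dq [ 0.     0.    -0.001  0.001  0.001  0.   ] [ 0.3 -0.1 -1.1] 0.24571664924359815
box [295, 258, 52, 59, 2497] [320.5, 286.9] tool xy offset if z=0 [-0.0027  0.0005]  tool z offset if x=0 -0.0044
ball [-0.134   0.0024] phi 0.018 tool offs [-0.0022 -0.0012  0.0005]
```

```bash
sed -i 's/^H=.*/H=np.array([.4729,.2042,.0283])+.134*xh+[0,0,-.004]/' arc.py; bash go.sh .03 .06 .07 .07 .07 .07 .06 .04
```

```text
ball [-0.134   0.0024] phi 0.018 tool offs [-0.0022 -0.0012  0.0006]
phi 0.030115147362362857 r 0.13406452237186 lat -1.1818272186557338e-05 [-0.1  0.7 -0. ]
[[(0.0002), (0.0), (0.004)], 0]
[[(0.0007), (0.0001), (0.008)], 0]
[[(0.0014), (0.0001), (0.0093)], 0]
[[(0.0021), (0.0002), (0.0091)], 0]
[[(0.0027), (0.0003), (0.009)], 0]
[[(0.0033), (0.0003), (0.0088)], 0]
[[(0.0033), (0.0003), (0.0073)], 0]
[[(0.0025), (0.0002), (0.0048)], 0]
end 0.5001151473623628
```

Emit:
drive_tool(deltas=[[[0.0003, 0, 0.004], 0], [[0.0008, 0.0001, 0.0075], 0], [[0.0016, 0.0002, 0.0085], 0], [[0.0023, 0.0002, 0.0083], 0], [[0.0029, 0.0003, 0.008], 0], [[0.003, 0.0003, 0.0065], 0], [[0.0023, 0.0002, 0.0042], 0]])

```text
time_s: 22.65
eef_pos: [0.4874, 0.2077, 0.0796]
eef_rot: [0.04, -0.282, 0.959, 0.016]
wrist_force: [3.2, 4.1, -4.5]
opening: 0.242
```

```bash
bash go.sh .05 .07 .07 .07 .07 .05; python3 st.py; python3 ball.py
```

```text
ball [-0.1239  0.0511] phi 0.391 tool offs [0.0035 0.0016 0.0037]
phi 0.44637564004786723 r 0.13056783592680254 lat 0.0025471168274594225 [ 3.5  9.5 -2.8]
[[(0.0002), (-0.0025), (0.0075)], 0]
[[(0.0047), (0.0005), (0.0081)], 0]
[[(0.0053), (0.0005), (0.0077)], 0]
[[(0.0058), (0.0006), (0.0073)], 0]
[[(0.0063), (0.0006), (0.0069)], 0]
[[(0.0048), (0.0005), (0.0047)], 0]
end 0.8263756400478675
22.7 [0.4888 0.2083 0.0807] yaw 3.7128 zaxis [ 0.0701  0.0549 -0.996 ] dq [ 0.005  0.002  0.001  0.006 -0.025 -0.013] [ 3.5  9.5 -2.8] 0.24202241272939076
box [295, 242, 52, 58, 2405] [320.7, 270.5] tool xy offset if z=0 [0.005  0.0005]  tool z offset if x=0 0.0092
```

Emit:
drive_tool(deltas=[[[0.001, -0.0018, 0.006], 0], [[0.002, -0.002, 0.0075], 0], [[0.0025, -0.002, 0.0072], 0], [[0.0035, -0.001, 0.0065], 0]])

```text
time_s: 23.15
eef_pos: [0.5026, 0.2077, 0.1119]
eef_rot: [0.049, -0.281, 0.958, 0.02]
wrist_force: [9.7, 10.7, -10.6]
opening: 0.241
```

```bash
bash go.sh .05 ; python3 st.py; python3 ball.py
```

```text
ball [-0.1063  0.0816] phi 0.655 tool offs [0.0012 0.0002 0.0061]
phi 0.7144374653313086 r 0.13608756838490832 lat 0.000664345991956558 [ 5.3 11.5 -4.3]
[[(0.0061), (-0.0001), (0.0036)], 0]
end 0.7644374653313086
23.2 [0.5039 0.2078 0.1135] yaw 3.7124 zaxis [ 0.0842  0.067  -0.9942] dq [ 0.003 -0.001  0.008 -0.006 -0.002  0.005] [ 5.3 11.5 -4.3] 0.2424482462586984
box [296, 248, 50, 56, 2307] [320.8, 276.0] tool xy offset if z=0 [0.0018 0.0005]  tool z offset if x=0 0.0032
```

Emit:
drive_tool(deltas=[[[0.0045, -0.001, 0.0055], 0.04], [[0.0055, -0.001, 0.0055], 0.05], [[0.006, -0.001, 0.005], 0.05], [[0.0065, -0.001, 0.0045], 0.05]])

```text
time_s: 23.65
eef_pos: [0.5245, 0.2116, 0.1353]
eef_rot: [0.049, -0.373, 0.926, 0.032]
wrist_force: [1.0, 12.0, -7.7]
opening: 0.243
```

```bash
bash go.sh .05 ; python3 st.py; python3 ball.py; cp pics/$(ls -t pics|head -1) pics/cur4.png
```

```text
ball [-0.0863  0.1025] phi 0.871 tool offs [0.0032 0.0017 0.0078]
phi 0.9462456584193807 r 0.13800324483779117 lat 0.0024847911645209907 [ 0.9 14.6 -6.6]
[[(0.0081), (-0.0017), (0.0005)], 0]
end 0.9962456584193807
23.7 [0.5257 0.2117 0.1363] yaw 3.9101 zaxis [ 0.0674  0.0964 -0.9931] dq [ 0.007 -0.008  0.02  -0.008 -0.023  0.105] [ 0.9 14.6 -6.6] 0.2399127798743649
box [296, 241, 50, 55, 2241] [320.8, 267.9] tool xy offset if z=0 [0.0054 0.0005]  tool z offset if x=0 0.0101
```

View pics/cur4.png

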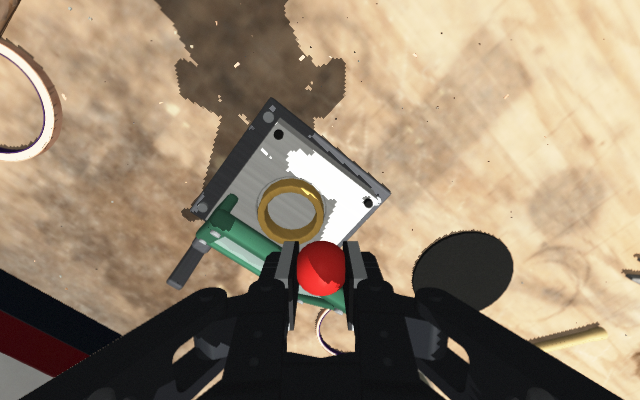

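Emit:
drive_tool(deltas=[[[0.005, -0.0014, 0.003], 0.04], [[0.006, -0.0018, 0.003], 0.05], [[0.0064, -0.0018, 0.0025], 0.05], [[0.0068, -0.0014, 0.0022], 0.05]])

```text
time_s: 24.15
eef_pos: [0.5433, 0.2146, 0.1475]
eef_rot: [0.043, -0.463, 0.884, 0.046]
wrist_force: [-5.5, 4.3, 5.4]
opening: 0.239
```

```bash
bash go.sh .05 ; python3 st.py; python3 ball.py
```

```text
ball [-0.0672  0.1159] phi 1.045 tool offs [0.003  0.0024 0.0065]
phi 1.1089243587873432 r 0.13845059189735828 lat 0.0035524997260087 [-6.   7.   3.4]
[[(0.0084), (-0.0028), (-0.0011)], 0]
end 1.1589243587873432
24.2 [0.5445 0.2146 0.1482] yaw 4.1083 zaxis [ 0.034   0.122  -0.9919] dq [ 0.006 -0.011  0.021 -0.003 -0.03   0.099] [-6.   7.   3.4] 0.23964251804991013
box [296, 241, 50, 56, 2302] [320.6, 268.8] tool xy offset if z=0 [0.0053 0.0007]  tool z offset if x=0 0.0099
```

Emit:
drive_tool(deltas=[[[0.0072, -0.0014, 0.0025], 0.05], [[0.0076, -0.0016, 0.0022], 0.05], [[0.008, -0.0016, 0.0017], 0.05], [[0.0082, -0.0014, 0.0012], 0.05]])

```text
time_s: 24.65
eef_pos: [0.5686, 0.2171, 0.1584]
eef_rot: [0.036, -0.553, 0.83, 0.059]
wrist_force: [-4.7, 5.4, 5.4]
opening: 0.239
```

```bash
bash go.sh .05 ; python3 st.py; python3 ball.py
```

```text
ball [-0.0407  0.1277] phi 1.262 tool offs [0.0025 0.003  0.0056]
phi 1.3126084389940411 r 0.13930911905563703 lat 0.003314193559781921 [-1.5  6.1  2. ]
[[(0.0082), (-0.0026), (-0.0036)], 0]
end 1.3626084389940412
24.7 [0.5706 0.2168 0.159 ] yaw 4.3192 zaxis [-0.0037  0.1378 -0.9905] dq [ 0.001 -0.017  0.02  -0.009 -0.047  0.086] [-1.5  6.1  2. ] 0.23937277571475865
box [296, 244, 50, 56, 2310] [320.6, 271.4] tool xy offset if z=0 [0.0041 0.001 ]  tool z offset if x=0 0.0075
```

Emit:
drive_tool(deltas=[[[0.009, -0.0005, 0.0015], 0], [[0.0092, -0.0005, 0.0008], 0], [[0.0092, 0, 0.0002], 0], [[0.0092, 0, -0.0006], 0], [[0.009, 0, -0.0013], 0]])

```text
time_s: 25.25
eef_pos: [0.6115, 0.224, 0.1648]
eef_rot: [0.036, -0.554, 0.829, 0.066]
wrist_force: [-1.0, 1.4, 7.3]
opening: 0.244
```

```bash
bash go.sh .05 ; python3 st.py; python3 ball.py
```

```text
ball [0.0013 0.134 ] phi 1.581 tool offs [0.003  0.004  0.0051]
phi 1.6239970835569217 r 0.14079305740612147 lat 0.0058522064679442775 [ 0.1 -9.7  6.8]
[[(0.0068), (-0.0052), (-0.0073)], 0]
end 1.6739970835569218
25.3 [0.6132 0.2234 0.1649] yaw 4.3202 zaxis [-0.0115  0.1487 -0.9888] dq [-0.023 -0.019  0.023 -0.037 -0.031  0.008] [ 0.1 -9.7  6.8] 0.24092828478542985
box [296, 238, 50, 56, 2307] [320.3, 264.9] tool xy offset if z=0 [0.0069 0.001 ]  tool z offset if x=0 0.0133
```

Past vertical at φ≈1.58. I'll carry it on to about 1.9.

Emit:
drive_tool(deltas=[[[0.008, -0.0015, -0.0015], 0], [[0.009, -0.0005, -0.002], 0], [[0.009, 0, -0.0025], 0], [[0.007, 0, -0.0025], 0], [[0.003, 0, -0.001], 0]])

```text
time_s: 25.85
eef_pos: [0.6491, 0.2255, 0.1585]
eef_rot: [0.038, -0.554, 0.829, 0.069]
wrist_force: [-2.3, 3.6, -1.2]
opening: 0.242
```

```bash
bash go.sh .05 ; python3 st.py; python3 ball.py; cp pics/$(ls -t pics|head -1) pics/cur5.png; python3 -c "
from h import *
s=camera('scene');cv2.imwrite('pics/s10.png',cv2.resize(s['frame'][100:260,230:440,::-1],None,fx=3.8,fy=3.7))"
```

```text
ball [0.0398 0.128 ] phi 1.872 tool offs [0.0019 0.002  0.0046]
phi 1.8855215658671876 r 0.140994043815083 lat 0.004482429181262221 [0.1 6.4 1. ]
[[(0.0046), (-0.0041), (-0.0089)], 0]
end 1.9355215658671876
25.9 [0.6493 0.2255 0.1584] yaw 4.3194 zaxis [-0.0132  0.1565 -0.9876] dq [ 0.001 -0.009  0.01   0.    -0.009  0.001] [0.1 6.4 1. ] 0.24012304513203384
box [296, 241, 50, 56, 2315] [320.5, 268.8] tool xy offset if z=0 [0.0054 0.0009]  tool z offset if x=0 0.0101
```

View pics/s10.png

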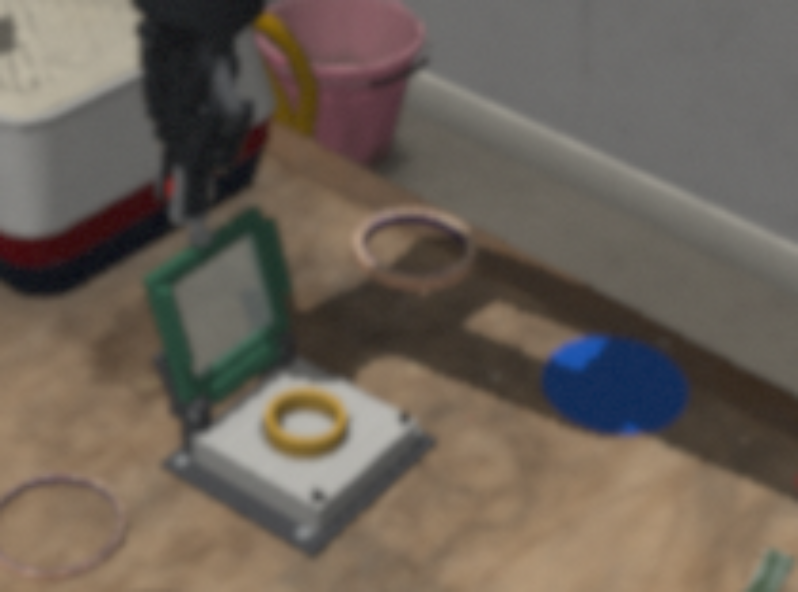

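View pics/cur5.png

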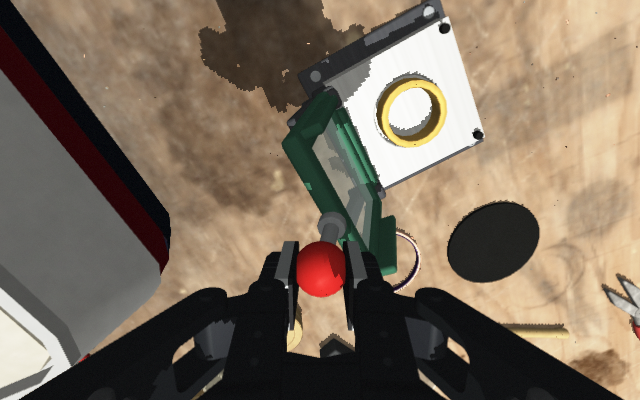

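The lid is at about 1.87 and the ring is visible in its nest. Release.

Emit:
drive_tool(deltas=[[[0, 0, 0], 0], [[0, 0, 0], 0], [[0, 0, 0], 0]], gripper=0.7)

```text
time_s: 26.3
eef_pos: [0.6501, 0.2243, 0.1574]
eef_rot: [0.038, -0.554, 0.829, 0.068]
wrist_force: [0.8, 0.3, 0.3]
opening: 0.698
```

Emit:
drive_tool(deltas=[[[0, 0, 0.02], 0], [[-0.003, 0, 0.04], -0.1], [[-0.01, 0, 0.05], -0.15], [[-0.02, 0, 0], -0.15], [[-0.02, 0, 0], -0.15], [[-0.02, 0, 0], -0.15], [[-0.015, 0, 0], -0.15]])

```text
time_s: 27.0
eef_pos: [0.5623, 0.2189, 0.2707]
eef_rot: [0.064, -0.16, 0.984, 0.047]
wrist_force: [0.5, -0.5, -0.0]
opening: 0.702
```

```bash
python3 st.py; python3 -c "
from h import *
s=camera('scene');cv2.imwrite('pics/s11.png',cv2.resize(s['frame'][100:260,230:440,::-1],None,fx=3.8,fy=3.7));c=camera('wrist');save(c,'w11')"
```

```text
27.0 [0.5623 0.2189 0.2707] yaw 3.4631 zaxis [ 0.1115  0.1128 -0.9873] dq [ 0.119 -0.429  0.453 -0.19  -0.236  1.632] [ 0.5 -0.5 -0. ] 0.7020903891442188
```

View pics/s11.png

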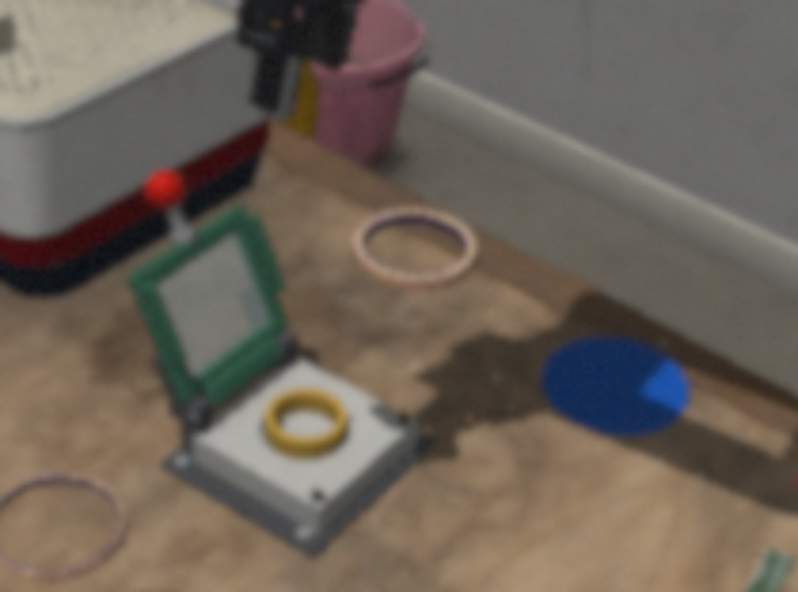

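View pics/w11.png

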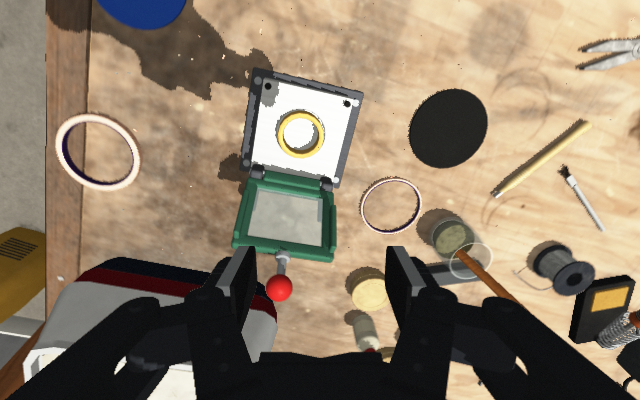

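The lid rests open on its stops, and the ring is at (300,134) in the wrist view. Next I'll measure the ring.

```bash
cat > ring.py <<'E'
from h import *
for n,z in(('wrist',.041),('top',.041),('scene',.041)):
    c=camera(n);h=cv2.cvtColor(c['frame'],cv2.COLOR_RGB2HSV);m=cv2.inRange(h,(18,110,60),(32,255,255))
    k,l,s,ce=cv2.connectedComponentsWithStats(m)
    for i in sorted(range(1,k),key=lambda i:-s[i,4])[:12]:
        p=onz(c,*ce[i],z)
        if abs(p[0]-.558)<.03 and abs(p[1]-.212)<.03:
            cn=cv2.findContours((l==i).astype(np.uint8),0,1)[0][0][:,0]
            P=np.array([onz(c,*q,z)[:2] for q in cn],np.float32);print(n,s[i],cv2.minEnclosingCircle(P),cv2.fitEllipse(P) if len(P)>5 else '')
E
python3 ring.py; python3 st.py
```

```text
wrist [278 109  46  48 764] ((0.5549872517585754, 0.2116890698671341), 0.026262696832418442) ((0.5549982786178589, 0.21206879615783691), (0.049689408391714096, 0.05116258189082146), 121.32073211669922)
top [307 177  22  21 128] ((0.5554338693618774, 0.21171057224273682), 0.024946436285972595) ((0.5553519129753113, 0.2117283195257187), (0.04706139117479324, 0.04828977212309837), 149.51779174804688)
scene [300 205  21  18 192] ((0.5532196164131165, 0.21945439279079437), 0.02942328155040741) ((0.5517706274986267, 0.2190713882446289), (0.04783991351723671, 0.056366048753261566), 40.7005615234375)
27.25 [0.5639 0.2192 0.2705] yaw 3.4727 zaxis [ 0.1104  0.1138 -0.9873] dq [-0.004  0.017 -0.012 -0.001 -0.001  0.013] [ 0.6  0.9 -0.2] 0.6979898305403628
```

Emit:
drive_tool(deltas=[[[0, 0, -0.045], -0.1], [[0, 0, -0.035], -0.05], [[0, 0, -0.02], -0.02], [[0, 0, -0.01], 0], [[0, 0, -0.004], 0], [[0, 0, 0], 0]], gripper=1.0)

```text
time_s: 27.85
eef_pos: [0.5703, 0.2171, 0.1536]
eef_rot: [0.07, -0.082, 0.993, 0.041]
wrist_force: [0.2, -0.0, 0.6]
opening: 1.001
```

```bash
python3 ring.py; python3 st.py
```

```text
wrist [ 275  123   66   67 1690] ((0.5542210936546326, 0.21224309504032135), 0.02681567519903183) ((0.5544047951698303, 0.21222293376922607), (0.049858979880809784, 0.05251661315560341), 105.88187408447266)
top [306 180  23  18  88] ((0.5561577677726746, 0.2123199999332428), 0.025438228622078896) ((0.5563797950744629, 0.21197757124900818), (0.04523168504238129, 0.04715803265571594), 91.5615005493164)
scene [300 206  21  17 196] ((0.5512877702713013, 0.21884991228580475), 0.02908521518111229) ((0.5515942573547363, 0.21911248564720154), (0.04840888828039169, 0.05613212659955025), 44.36338424682617)
28.0 [0.571  0.2174 0.1552] yaw 3.3063 zaxis [ 0.1354  0.0925 -0.9865] dq [ 0.003 -0.01   0.002  0.    -0.001  0.002] [ 0.1  0.4 -0.3] 1.0001787103430189
```

Emit:
drive_tool(deltas=[[[-0.002, -0.001, -0.006], -0.02], [[-0.003, -0.001, -0.012], -0.03], [[-0.004, -0.001, -0.018], -0.02], [[-0.004, -0.001, -0.018], 0], [[-0.003, -0.001, -0.014], 0], [[-0.001, 0, -0.008], 0], [[0, 0, -0.003], 0], [[0, 0, 0], 0]])

```text
time_s: 28.8
eef_pos: [0.5576, 0.213, 0.0804]
eef_rot: [0.08, -0.044, 0.995, 0.038]
wrist_force: [-0.0, 0.1, 0.9]
opening: 0.999
```

```bash
python3 st.py; python3 ring.py; python3 -c "
from h import *
c=camera('wrist');save(c,'w12')"
```

```text
28.8 [0.5576 0.213  0.0804] yaw 3.2304 zaxis [ 0.1561  0.0836 -0.9842] dq [ 0.001 -0.006 -0.006 -0.001 -0.     0.004] [-0.   0.1  0.9] 0.9990781219631748
wrist [ 272  168   87   86 3635] ((0.5527911186218262, 0.21219609677791595), 0.028289027512073517) ((0.553022563457489, 0.21216413378715515), (0.04988850653171539, 0.05597119405865669), 100.5408935546875)
scene [300 206  21  18 183] ((0.5505635738372803, 0.2195790410041809), 0.030025122687220573) ((0.5511988997459412, 0.21965934336185455), (0.04689929261803627, 0.058434296399354935), 48.37348556518555)
```

View pics/w12.png

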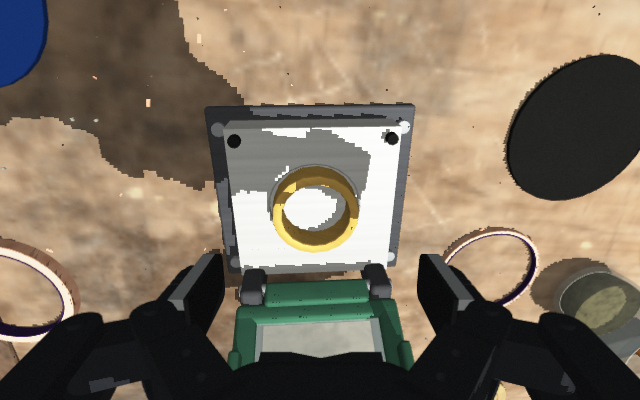

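Emit:
drive_tool(deltas=[[[-0.001, -0.0004, -0.005], 0], [[-0.0015, -0.0005, -0.01], 0], [[-0.0015, -0.0004, -0.011], 0], [[-0.001, 0, -0.01], 0], [[0, 0, -0.006], 0], [[0, 0, -0.003], 0], [[0, 0, 0], 0]])

```text
time_s: 29.7
eef_pos: [0.5525, 0.2115, 0.0321]
eef_rot: [0.081, -0.044, 0.995, 0.038]
wrist_force: [0.5, -0.0, -0.3]
opening: 1.0
```

```bash
python3 st.py; python3 -c "
from h import *
c=camera('wrist');save(c,'w13');s=camera('scene');cv2.imwrite('pics/s13.png',cv2.resize(s['frame'][140:260,250:410,::-1],None,fx=5,fy=5))"
```

```text
29.7 [0.5525 0.2115 0.0321] yaw 3.2304 zaxis [ 0.1572  0.0837 -0.984 ] dq [-0.001  0.005 -0.001 -0.001 -0.002  0.001] [ 0.5 -0.  -0.3] 0.9995004361618357
```

View pics/w13.png

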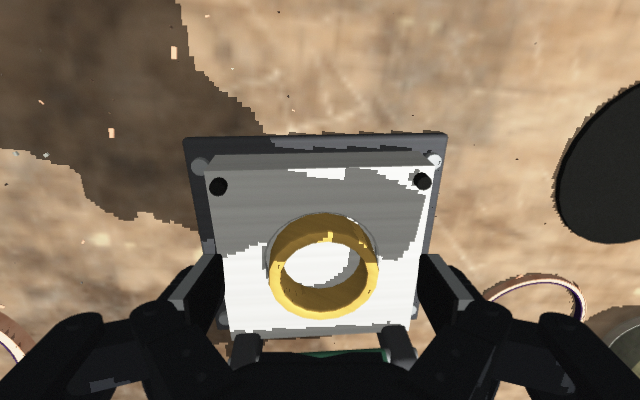

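View pics/s13.png

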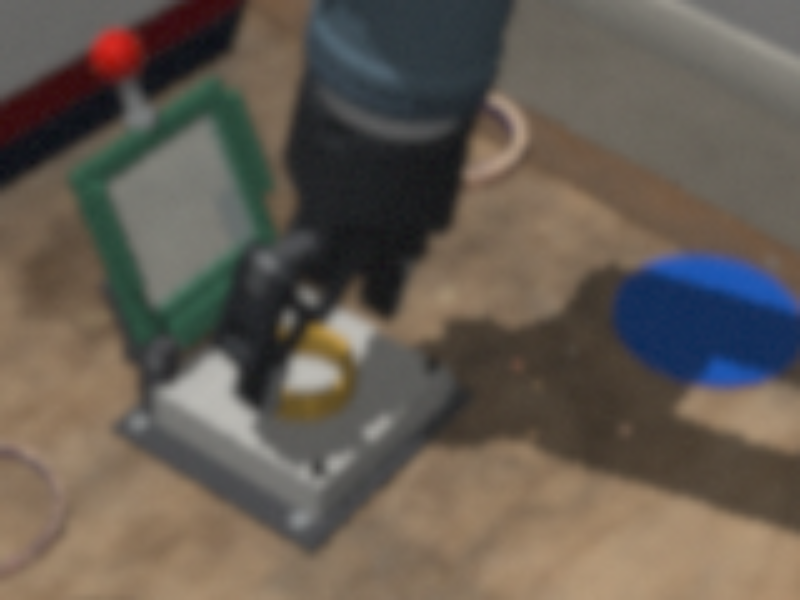

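Emit:
drive_tool(deltas=[[[0.001, 0, -0.001], 0], [[0.001, 0, -0.001], 0], [[0, 0, 0], 0]], gripper=0.7)

```text
time_s: 30.1
eef_pos: [0.5564, 0.2118, 0.032]
eef_rot: [0.083, -0.044, 0.995, 0.039]
wrist_force: [-0.6, -0.5, -0.1]
opening: 0.7
```

Emit:
drive_tool(deltas=[[[0, 0, 0], 0], [[0, 0, 0], 0], [[0, 0, 0], 0], [[0, 0, 0], 0]], gripper=0.0)

```text
time_s: 30.5
eef_pos: [0.5568, 0.2118, 0.0332]
eef_rot: [0.083, -0.044, 0.995, 0.039]
wrist_force: [0.1, -0.8, -0.9]
opening: 0.563
```

```bash
python3 st.py; python3 -c "
from h import *
c=camera('wrist');save(c,'w14')"
```

```text
30.5 [0.5568 0.2118 0.0332] yaw 3.2308 zaxis [ 0.1619  0.0843 -0.9832] dq [ 0.    -0.001  0.004 -0.002  0.002  0.001] [ 0.1 -0.8 -0.9] 0.5631373724058774
```

View pics/w14.png

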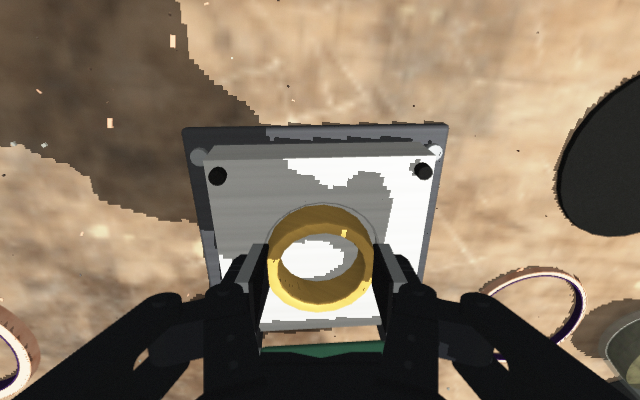

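Emit:
drive_tool(deltas=[[[0, 0, 0.003], 0], [[0, 0, 0.005], 0], [[0, 0, 0.007], 0], [[0, 0, 0.006], 0], [[0, 0, 0.003], 0]])

```text
time_s: 31.05
eef_pos: [0.5562, 0.2118, 0.0585]
eef_rot: [0.082, -0.044, 0.995, 0.039]
wrist_force: [0.5, 0.4, -0.2]
opening: 0.561
```

```bash
python3 st.py; python3 -c "
from h import *
c=camera('wrist');save(c,'w15');s=camera('scene');cv2.imwrite('pics/s15.png',cv2.resize(s['frame'][140:260,250:410,::-1],None,fx=5,fy=5))"
```

```text
31.05 [0.5562 0.2118 0.0585] yaw 3.2307 zaxis [ 0.1605  0.0841 -0.9834] dq [ 0.001 -0.058 -0.007 -0.006  0.063  0.008] [ 0.5  0.4 -0.2] 0.5613788607291136
```

View pics/w15.png

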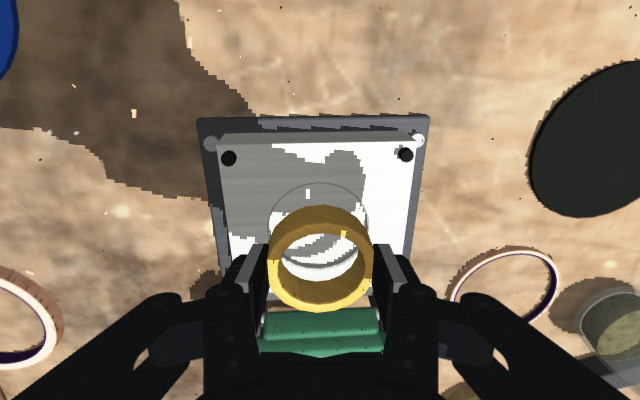

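View pics/s15.png

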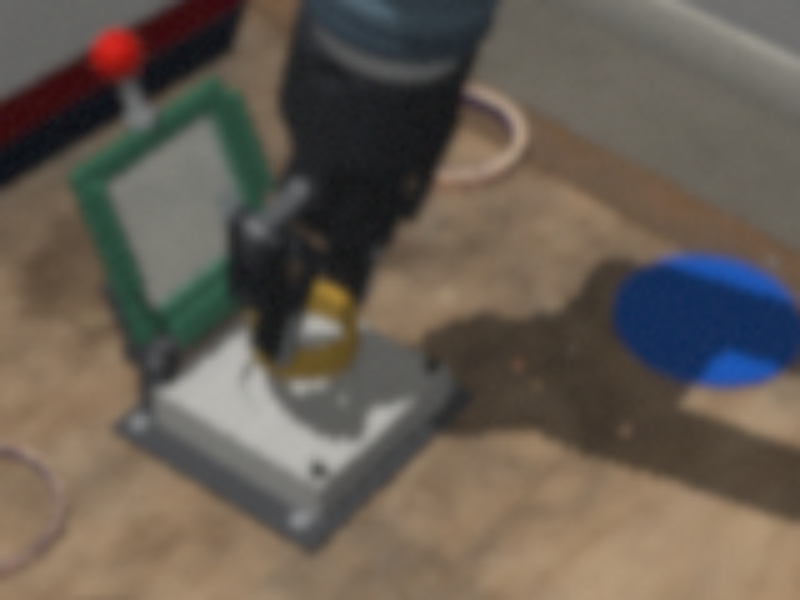

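The ring is lifted clear and firmly held, with the nest empty below. I'll carry it to the blue mat.

Emit:
drive_tool(deltas=[[[0, 0, 0.008], 0], [[0, 0, 0.015], 0], [[-0.003, -0.006, 0.015], 0], [[-0.006, -0.012, 0.01], 0], [[-0.009, -0.018, 0.004], 0], [[-0.011, -0.022, 0], 0], [[-0.011, -0.022, 0], 0], [[-0.011, -0.022, 0], 0], [[-0.011, -0.022, 0], 0], [[-0.009, -0.018, 0], 0]])

```text
time_s: 32.15
eef_pos: [0.4835, 0.0673, 0.1165]
eef_rot: [0.084, -0.047, 0.995, 0.039]
wrist_force: [0.2, -0.3, -0.3]
opening: 0.561
```

Emit:
drive_tool(deltas=[[[-0.006, -0.012, 0], 0], [[-0.003, -0.006, 0], 0], [[-0.001, -0.002, 0], 0], [[0, 0, 0], 0]])

```text
time_s: 32.55
eef_pos: [0.4727, 0.0448, 0.1178]
eef_rot: [0.085, -0.045, 0.995, 0.038]
wrist_force: [0.3, -0.2, -1.1]
opening: 0.561
```

```bash
python3 st.py; python3 -c "
from h import *
c=camera('wrist');save(c,'w16');s=camera('scene');cv2.imwrite('pics/s16.png',cv2.resize(s['frame'][110:270,290:490,::-1],None,fx=4,fy=3.7))"
```

```text
32.55 [0.4727 0.0448 0.1178] yaw 3.2328 zaxis [ 0.1657  0.0835 -0.9826] dq [ 0.001 -0.003 -0.002  0.003  0.002  0.003] [ 0.3 -0.2 -1.1] 0.5609660531501331
```

View pics/w16.png

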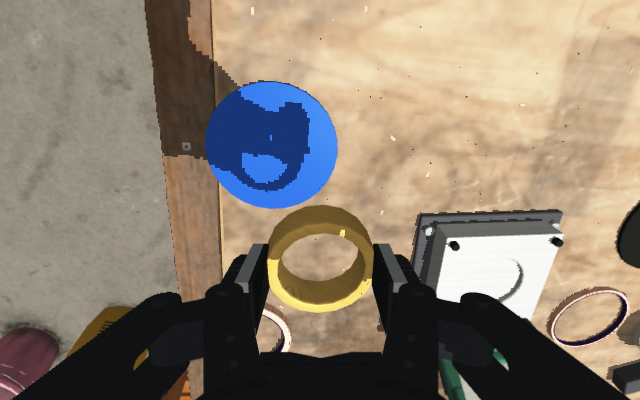

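View pics/s16.png

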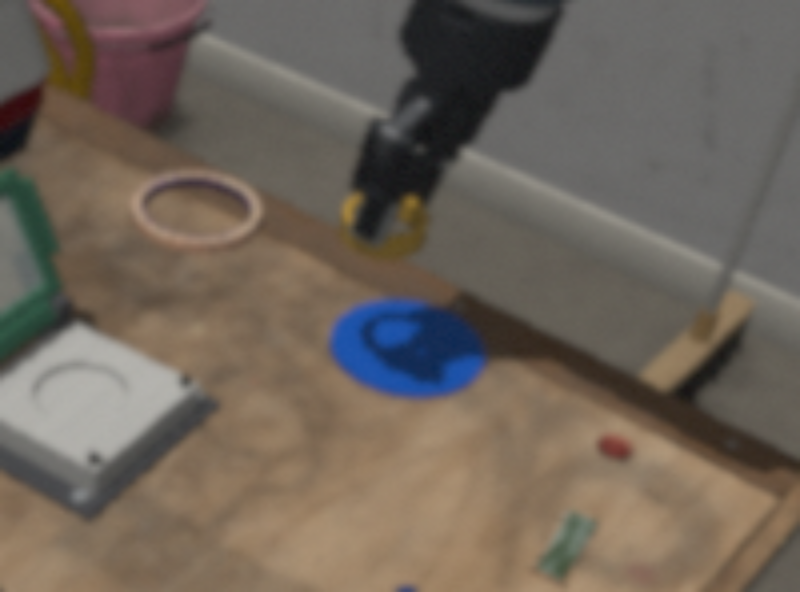

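Emit:
drive_tool(deltas=[[[-0.002, -0.004, 0], 0], [[-0.004, -0.008, -0.006], 0], [[-0.004, -0.008, -0.012], 0], [[-0.002, -0.004, -0.015], 0], [[-0.001, -0.002, -0.015], 0], [[0, -0.001, -0.012], 0], [[0, 0, -0.007], 0], [[0, 0, -0.003], 0], [[0, 0, 0], 0]])

```text
time_s: 33.55
eef_pos: [0.4579, 0.0167, 0.0434]
eef_rot: [0.084, -0.048, 0.995, 0.038]
wrist_force: [0.8, 0.9, -0.5]
opening: 0.56
```

```bash
python3 st.py; python3 -c "
from h import *
c=camera('wrist');save(c,'w17')
h=cv2.cvtColor(c['frame'],cv2.COLOR_RGB2HSV); m=cv2.inRange(h,(100,120,60),(125,255,255));kk,l,st,ce=cv2.connectedComponentsWithStats(m);i=1+np.argmax(st[1:,4])
P=np.array([onz(c,*p[::-1],.004)[:2] for p in np.argwhere(l==i)],np.float32);print(cv2.minEnclosingCircle(P))
"
```

```text
33.55 [0.4579 0.0167 0.0434] yaw 3.2378 zaxis [ 0.1644  0.0841 -0.9828] dq [-0.003  0.001 -0.002  0.001  0.004 -0.003] [ 0.8  0.9 -0.5] 0.5601503539362174
((0.4556052088737488, 0.013783425092697144), 0.04983365908265114)
```

View pics/w17.png

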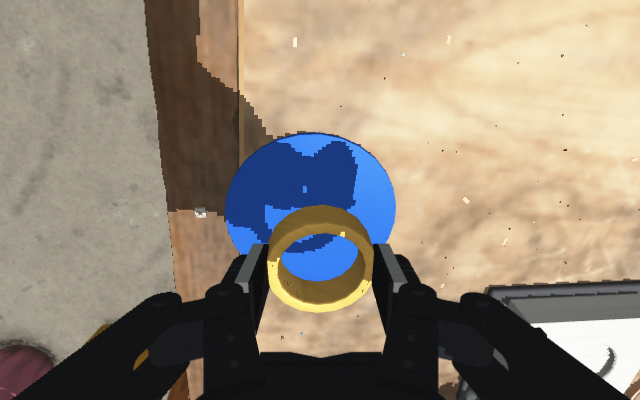

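Emit:
drive_tool(deltas=[[[0.0005, -0.001, -0.004], 0], [[0.0005, -0.001, -0.006], 0], [[0, -0.0005, -0.005], 0], [[0, 0, -0.004], 0], [[0, 0, -0.002], 0], [[0, 0, 0], 0]])

```text
time_s: 34.2
eef_pos: [0.4606, 0.0137, 0.0223]
eef_rot: [0.086, -0.048, 0.994, 0.038]
wrist_force: [0.6, 0.1, -0.5]
opening: 0.564
```

```bash
python3 st.py
```

```text
34.2 [0.4606 0.0137 0.0223] yaw 3.2388 zaxis [ 0.1679  0.083  -0.9823] dq [-0.001  0.005 -0.     0.     0.001 -0.   ] [ 0.6  0.1 -0.5] 0.5639708797011387
```

Emit:
drive_tool(deltas=[[[-0.0008, 0, -0.002], 0], [[-0.0008, 0, -0.002], 0], [[0, 0, -0.0015], 0], [[0, 0, 0], 0]])

```text
time_s: 34.6
eef_pos: [0.459, 0.0138, 0.0165]
eef_rot: [0.086, -0.048, 0.994, 0.038]
wrist_force: [0.7, 0.5, -0.8]
opening: 0.562
```

```bash
python3 st.py; python3 -c "
from h import *
c=camera('wrist');save(c,'w18');s=camera('scene');cv2.imwrite('pics/s18.png',cv2.resize(s['frame'][160:240,340:450,::-1],None,fx=7,fy=7))"
```

```text
34.6 [0.459  0.0138 0.0165] yaw 3.239 zaxis [ 0.1682  0.083  -0.9823] dq [ 0.    -0.001 -0.    -0.001 -0.     0.001] [ 0.7  0.5 -0.8] 0.5622222910322515
```

View pics/w18.png

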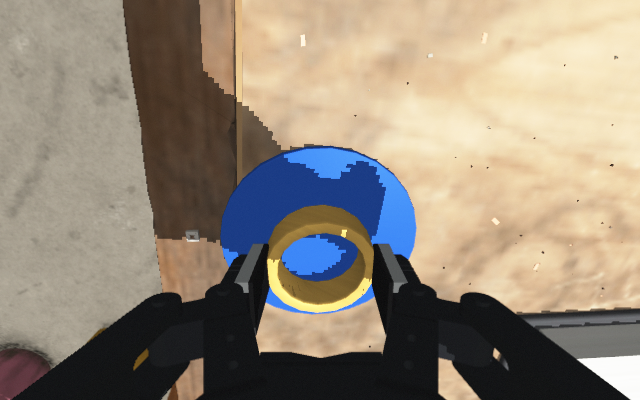

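View pics/s18.png

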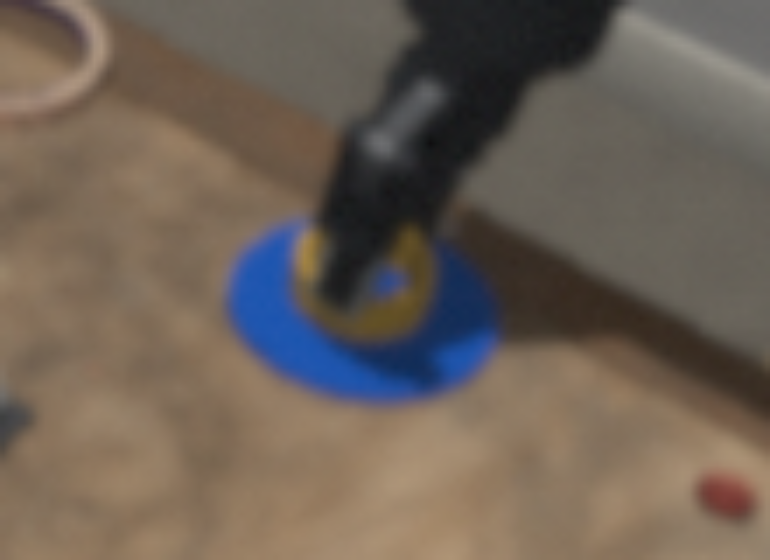

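Emit:
drive_tool(deltas=[[[0, 0, -0.001], 0], [[0, 0, -0.001], 0], [[0, 0, 0], 0]])

```text
time_s: 35.0
eef_pos: [0.4595, 0.0136, 0.0148]
eef_rot: [0.087, -0.048, 0.994, 0.037]
wrist_force: [-0.0, -0.1, -0.8]
opening: 0.561
```

```bash
python3 st.py
```

```text
35.0 [0.4595 0.0136 0.0148] yaw 3.239 zaxis [ 0.1691  0.0827 -0.9821] dq [ 0.001 -0.004 -0.002 -0.001  0.001  0.   ] [-0.  -0.1 -0.8] 0.5613008076486463
```

Emit:
drive_tool(deltas=[[[-0.0003, 0, -0.001], 0], [[-0.0002, 0, -0.001], 0], [[0, 0, 0], 0]])

```text
time_s: 35.3
eef_pos: [0.4598, 0.0135, 0.0142]
eef_rot: [0.087, -0.049, 0.994, 0.037]
wrist_force: [0.2, -0.2, -0.4]
opening: 0.565
```

```bash
python3 st.py
```

```text
35.3 [0.4598 0.0135 0.0142] yaw 3.2393 zaxis [ 0.17    0.083  -0.9819] dq [ 0.    -0.006 -0.001  0.003  0.005 -0.   ] [ 0.2 -0.2 -0.4] 0.564649013491222
```

Emit:
drive_tool(deltas=[[[-0.0005, 0, -0.0015], 0], [[-0.0005, 0, -0.0015], 0], [[0, 0, 0], 0]])

```text
time_s: 35.6
eef_pos: [0.4604, 0.0134, 0.0144]
eef_rot: [0.089, -0.049, 0.994, 0.038]
wrist_force: [0.7, 0.4, -1.6]
opening: 0.568
```

```bash
python3 st.py; python3 -c "
from h import *
c=camera('wrist');save(c,'w19');s=camera('scene');cv2.imwrite('pics/s19.png',cv2.resize(s['frame'][160:240,340:450,::-1],None,fx=7,fy=7))"
```

```text
35.6 [0.4604 0.0134 0.0144] yaw 3.2401 zaxis [ 0.1724  0.0836 -0.9815] dq [ 0.    -0.014 -0.005  0.     0.013  0.001] [ 0.7  0.4 -1.6] 0.5675419339442452
```

View pics/s19.png

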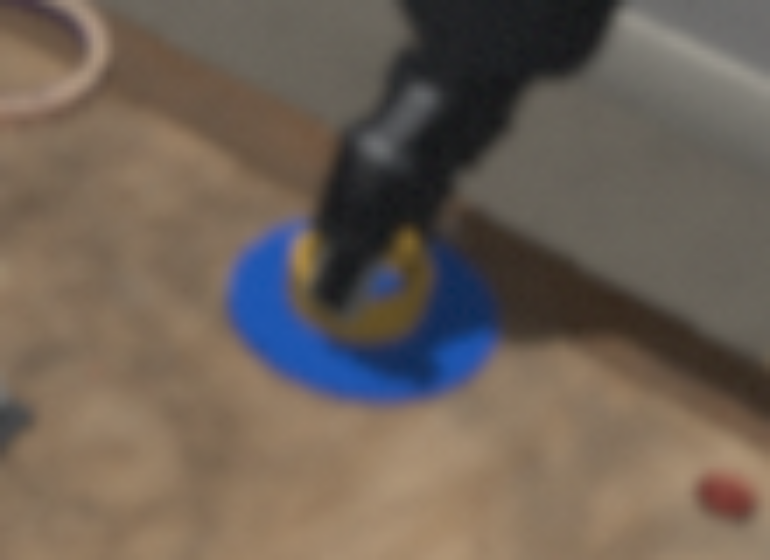

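View pics/w19.png

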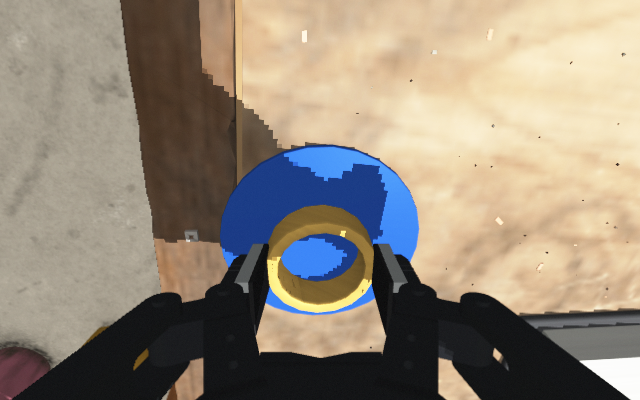

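Emit:
drive_tool(deltas=[[[-0.002, 0.001, -0.001], 0], [[-0.001, 0, -0.001], 0], [[0, 0, 0], 0]])

```text
time_s: 36.0
eef_pos: [0.4607, 0.0134, 0.0141]
eef_rot: [0.092, -0.049, 0.994, 0.037]
wrist_force: [-2.2, 0.1, 3.7]
opening: 0.566
```

Emit:
drive_tool(deltas=[[[0, 0, 0], 0], [[0, 0, 0], 0], [[0, 0, 0], 0]], gripper=0.68)

```text
time_s: 36.3
eef_pos: [0.4602, 0.0136, 0.0134]
eef_rot: [0.091, -0.049, 0.994, 0.037]
wrist_force: [0.5, -0.4, -0.2]
opening: 0.681
```

```bash
python3 st.py; python3 -c "
from h import *
c=camera('wrist');save(c,'w20');s=camera('scene');cv2.imwrite('pics/s20.png',cv2.resize(s['frame'][160:240,340:450,::-1],None,fx=7,fy=7))"
```

```text
36.3 [0.4602 0.0136 0.0134] yaw 3.2394 zaxis [ 0.1783  0.0818 -0.9806] dq [ 0.001  0.004  0.003 -0.001 -0.003  0.   ] [ 0.5 -0.4 -0.2] 0.6807582650675715
```

View pics/w20.png

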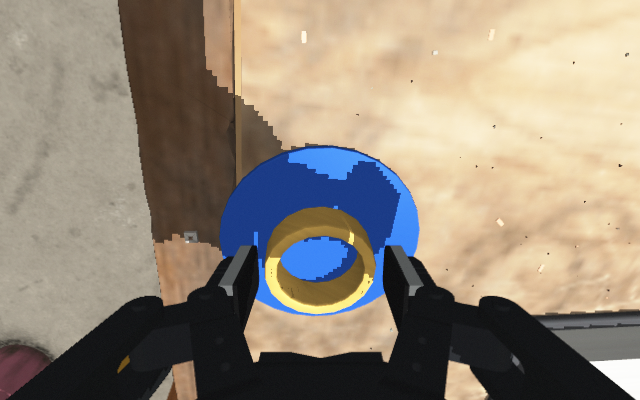

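View pics/s20.png

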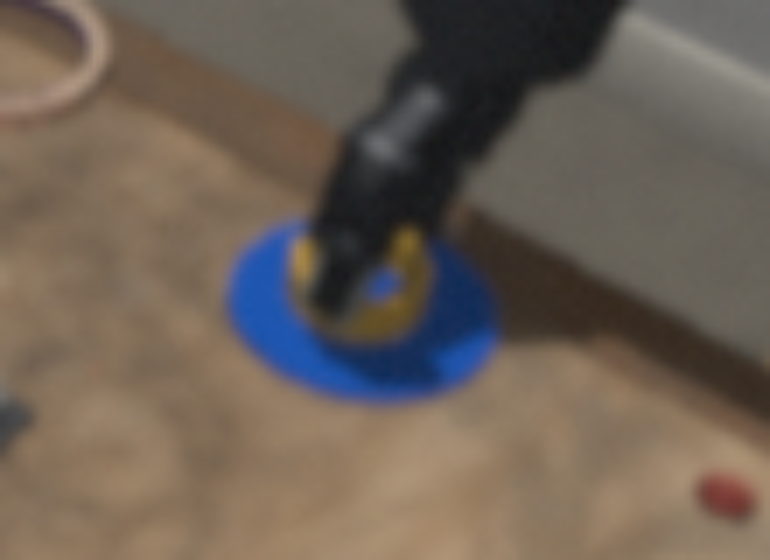

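Emit:
drive_tool(deltas=[[[0, 0, 0], 0], [[-0.001, -0.0005, 0.006], 0], [[-0.0025, -0.001, 0.014], 0], [[-0.004, -0.0015, 0.022], 0], [[-0.004, -0.002, 0.025], 0], [[-0.004, -0.002, 0.025], 0], [[-0.003, -0.001, 0.018], 0], [[-0.001, 0, 0.008], 0], [[0, 0, 0], 0]], gripper=0.9)

```text
time_s: 37.3
eef_pos: [0.4379, 0.0055, 0.1369]
eef_rot: [0.091, -0.048, 0.994, 0.037]
wrist_force: [0.2, -0.8, -0.1]
opening: 0.901
```

```bash
python3 st.py
python3 - <<'E'
from h import *
for n in('wrist','top','scene'):
    c=camera(n);save(c,n+'_f')
    h=cv2.cvtColor(c['frame'],cv2.COLOR_RGB2HSV)
    for nm,lo,hi,z in(('ring',(14,100,50),(32,255,255),.022),('mat',(100,120,40),(125,255,255),.004)):
        m=cv2.inRange(h,lo,hi);k,l,s,ce=cv2.connectedComponentsWithStats(m)
        for i in range(1,k):
            p=onz(c,*ce[i],z)
            if s[i,4]>40 and np.hypot(p[0]-.457,p[1]-.014)<.03:
                cn=cv2.findContours((l==i).astype(np.uint8),0,1)[0][0][:,0];P=np.array([onz(c,*q,z)[:2] for q in cn],np.float32);print(n,nm,s[i],cv2.minEnclosingCircle(P))
E
```

```text
37.3 [0.4379 0.0055 0.1369] yaw 3.239 zaxis [ 0.1766  0.0814 -0.9809] dq [-0.001 -0.007  0.009  0.    -0.006 -0.   ] [ 0.2 -0.8 -0.1] 0.9012562991450136
wrist ring [ 287  162   62   62 1786] ((0.45713430643081665, 0.012663669884204865), 0.028215991333127022)
wrist mat [ 260  127  115  106 6379] ((0.45583853125572205, 0.013866654597222805), 0.049934327602386475)
wrist mat [ 295  175   45   34 1153] ((0.46268683671951294, 0.013573733158409595), 0.019628137350082397)
top ring [395 218  22  19 111] ((0.46071821451187134, 0.013524078764021397), 0.025555454194545746)
top mat [383 210  43  41 640] ((0.45733723044395447, 0.01380781177431345), 0.049396030604839325)
top mat [398 221  15  15 178] ((0.4625619351863861, 0.009462099522352219), 0.018439477309584618)
scene ring [382 189  19  19 183] ((0.4590715169906616, 0.017333144322037697), 0.0350162610411644)
scene mat [373 193  38  24 434] ((0.4562893509864807, 0.015948696061968803), 0.04924831911921501)
```

View pics/wrist_f.png

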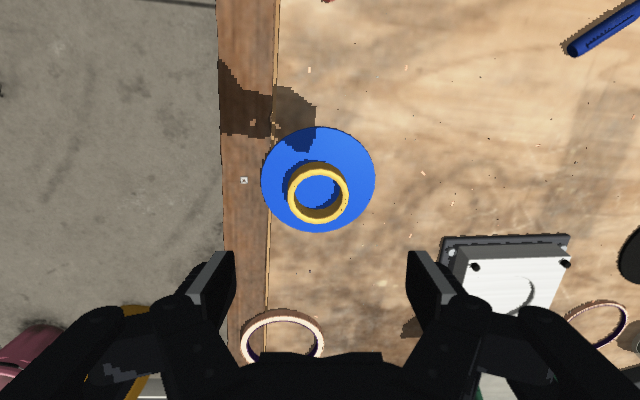

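View pics/scene_f.png

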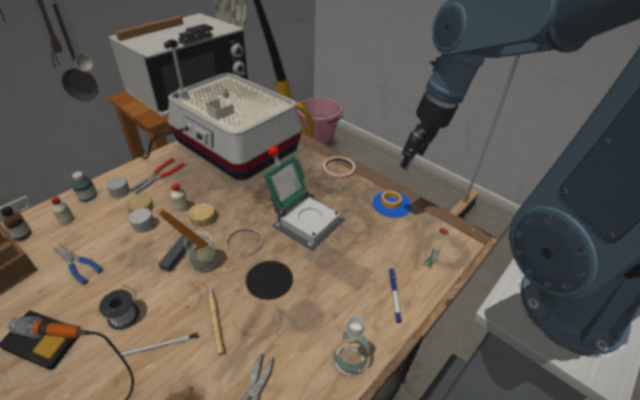

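Run:
```python
from h import *
c=camera('wrist')
for r in(194,196,198): print(onz(c,318,r,.022))
h=cv2.cvtColor(c['frame'],cv2.COLOR_RGB2HSV);m=cv2.inRange(h,(14,100,170),(32,255,255))
cn=max(cv2.findContours(m,0,1)[0],key=len)
cv2.imwrite('pics/rz.png',cv2.resize(c['frame'][110:250,240:400,::-1],None,fx=4.5,fy=4.2,interpolation=0))
P=np.array([onz(c,*q,.022)[:2] for q in cn[:,0]],np.float32);print(cv2.minEnclosingCircle(P))
```

```text
[0.45479531 0.0133407  0.022     ]
[0.45659548 0.01352196 0.022     ]
[0.4584066  0.01370432 0.022     ]
((0.5273371338844299, -0.026028912514448166), 0.05324753746390343)
```

View pics/rz.png

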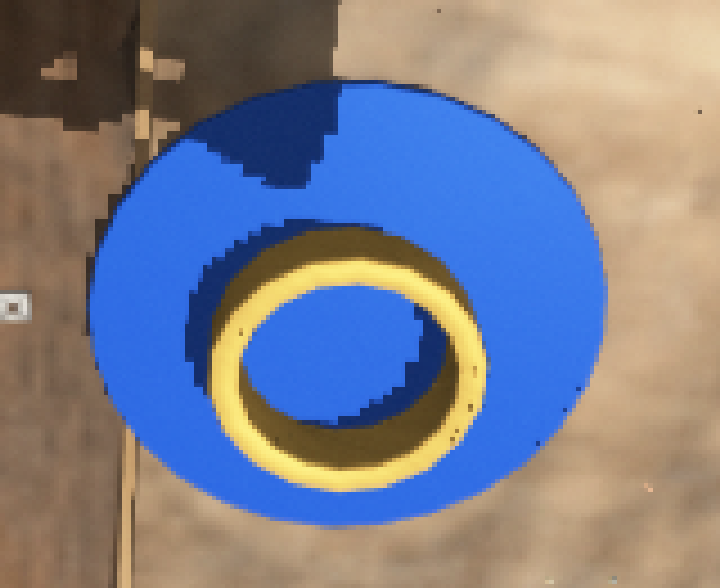

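```bash
python3 -c "
from bench import *
print(hand_in(), get_obs()['time_s'])"
```

```text
the job is handed in; nothing more can be done
the job is handed in; nothing more can be done
```

The lid is open on its stops, the brass ring is lying flat on the blue mat, and I handed the job in at about 37.5 s.

**Opening the lid:** This took four tries. Gripped square to the hinge line, the knob slid out of the pads. The lid fell shut twice, from well up (the higher time from about 1 rad). Once the knob slipped out as I was lowering the lid, right at the end. On the fourth try I turned the jaws about 0.5 rad off the hinge line, then further as the lid rose, and carried it to about 1.87 rad before letting go.

**Last checks:**
- **Lid:** it was still open in the last scene view, and the nest was empty.
- **Ring:** flat on the blue mat, about 3.5 mm from its centre in +x. The top and wrist views agree on this. The scene view gave a rougher outline, about 3 mm off.
- **Robot:** clear of everything, with the TCP about 137 mm up and the force near zero.

**What was not clean:**
- **Tool tilt:** the tool had tilted to about 11° by the end and the moves could not correct it. I set the ring down tilted, at about 4 N contact, and it settled flat on release.
- **Force peak:** the highest wrist force I saw was about 57 N, as the knob slipped out on the third try.

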